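# Grease the nose-gear pivot

## Task

Take the red push-type grease gun out of the wooden tool block and press its coupler squarely, in line with the leaning brass nipple on the nose-gear pivot, until it snaps on. Then keep pushing the handle well in against its spring, nearly the whole pumping stroke, and finish while still gripping it and holding that push; do not turn the link or disturb anything else on the bench.

Things in the scene. Friction and masses are not known exactly. Their poses are not given: they have to be found in the camera images.
- gun: Red push-type grease gun, 185 mm long, 0.4 kg, upright in the tool block, coupler down. Origin on its axis at the underside of the barrel's steel collar (34 mm dia., resting on the block's top); z along the gun from coupler to handle, up at the start. Barrel 31 mm dia. to z = 52 mm, then the handle. Below the origin: sprung tube 10 mm dia. and coupler 20 mm dia., 30 mm long (its nut 22 mm)
- gun_handle (a point): Middle of the gun's red handle, on the axis, 90 mm above the gun's origin and 145 mm above the coupler's open end; axes as the gun's. The handle is octagonal, 32 mm across flats, with flats facing its x and y axes and every 45 degrees between, and runs from 38 mm below to 32 mm above this point, then a black cap 8 mm more. A grip of 30 N or more does not slip
- coupler_mouth (a point): Centre of the coupler's open end, on the gun's axis; its axes are parallel to the gun's. The bore is 13 mm dia. and 12.5 mm deep; four sprung jaws 3 mm inside the mouth close it to 6.4 mm and snap behind the nipple's head at a push of about 6 N
- coupler_seat (a point): Floor of the coupler's bore, on the axis, 12.5 mm inside the mouth; it lies on the nipple's tip when the coupler is fully on
- nozzle (a joint): How far the nozzle is pushed into the barrel, in m: 0 out, 0.016 at its stop. This is the pumping stroke: its spring holds it out with 11 N, rising to 15 N at the stop, so the coupler snaps on before the stroke begins
- nipple_tip (a point): Tip of the brass grease nipple on the pivot of the nose-gear link; z points out of the nipple along its axis, leaning 0.2 to 0.55 rad from vertical, away from the link's arm and roughly towards the robot. Ball head 10 mm dia., neck 6 mm dia. from 9.5 to 13.5 mm below the tip (along the axis), hexagon 14 mm from 13.5 mm, pivot hub from 19.5 mm
- link: Aluminium trailing link, stiff on its pivot bolt between two blue lugs of the fixture. Origin: on the pivot axis, 80 mm above the bench, 39.5 mm below the nipple's tip along the nipple; y along the pivot bolt, z along the nipple. Hub 40 mm dia., 38 mm wide; arm 125 mm long to a stub axle on the side away from the nipple's lean. It turns only if forced
- fixture: Steel base plate 120 x 96 x 10 mm fixed to the bench, with two blue lugs 9 mm thick and 46 mm wide, rounded at the top, inner faces 40 mm apart, top at 103 mm. Origin: centre of the underside; y along the pivot bolt; the nipple leans to its -x side
- tool_block: Drilled pine block fixed to the bench, 74 x 160 x 75 mm (x, y, z). Origin: centre of the underside. The gun stands in a through hole 26 mm dia. at y = +35 mm; three screwdrivers with handles up to 50 mm above the block stand at y = -42 and -66 mm
- grease_tub: Bystander: yellow grease tub, 62 mm dia., 75 mm high; origin at the centre of its underside
- cleco_copper: Bystander: small copper spring clamp lying along its x, 42 mm long, 13 mm wide, 11 mm high; origin under its middle
- cleco_silver: Bystander: the same clamp in steel
- pliers: Bystander: clamp pliers with red handles, lying along their x, 175 mm long, 72 mm wide, 16 mm high; origin under their middle
- glasses: Bystander: safety glasses with red frame, 125 x 140 x 43 mm; origin on the bench under the nose piece
- pine_offcut: Bystander: pine offcut, 110 x 70 x 19 mm; origin at the centre of its underside

How it is judged:
By the outcome, as a careful person would: the job done as asked, in the order asked, and still so for the second after the job is handed in, while the arm keeps its last pose, push and grip.
It also fails if it takes over 42 s, if anything falls off the work surface, if the arm or the gripper's body presses on something with over 40 N, if the wrist force passes 120 N, or if a joint passes its speed limit or range.

## Robot

A 6-joint arm with a two-finger parallel gripper is mounted at the origin on the work surface. World frame = base frame: x ahead of the robot, y to its left, z up, the work surface at z = 0. Lengths are in m, angles in rad, forces in N, time in s.
With the tool pointing down it reaches from about 0.35 to 0.775 m from the base axis. Payload 7.3 kg.
Tool frame: the origin (TCP) lies on the centre line of the jaws, within the pads' length; the fingertips stand 14 mm ahead of it and the grasp point (between the pads) lies 5 mm behind it; z points along the fingers, x is the direction in which the jaws open and shut, and the axes are right-handed (so a half turn about z gives the same grasp; the last joint's range is limited). The gripper opens to 92 mm and grips with 3 to 60 N. Pads are 19 mm wide; open, the fingers measure 130 mm over their backs; the gripper's body (75 mm by 190 mm) begins 47 mm behind the grasp point.
Start: joints at [0.997, 0.342, 1.524, -0, 1.275, -0.146], TCP at [0.218, 0.478, 0.211] pointing down, gripper open.
Joint ranges: [-2.53, 2.53], [-0.77, 2.02], [0.04, 2.7], [-1, 4.14], [0.28, 2.66], [-3.11, 3.11]. Speed limits (rad/s): [2.57, 2.57, 3.14, 3.14, 3.14, 3.14].

## Interface

Orientations are given as a unit quaternion [w, x, y, z].
In Python, from cell import env gives the robot as it stands. The module is installed in compiled form; this text tells all that it offers.
- The arm moves only by the tool arm_command, never from a script. Its argument "deltas" is a list of rows, each an object with "delta_pos": the shift along the tool's x, y, z in m, a list of three; "dr": the turn, a rotation vector about the tool's x, y, z in degrees, a list of three. In form: [{"delta_pos": [tx, ty, tz], "dr": [wx, wy, wz]}, ...]. A call has 1 to 20 rows; each row is the pose to reach, as a shift and turn from the pose commanded when the call began, along the tool's axes at that moment; what a row does not reach only later rows make up. A row lasts 1/12 s, in which the tool goes at most 41.7 mm and 7.16 degrees, less where a joint would pass 70% of its speed; a pose out of reach is approached as far as the arm can. A call with a gripper value outside its range is refused whole. "grip" is the opening in per cent of the stroke, from 0 (shut) to 100 (fully open), set as the call begins (left out, the last holds). The fingers move at their own pace and stop on an object; "newtons" is the grip in N (left out, the last holds). Time passes only in rows, so rows that repeat a pose let the fingers close. It gives the time, the measured TCP pose, the force and the opening at its end, in the units of the state.
- env.sense(): the state, without advancing time (a new reading comes with each control period).
- env.camera(name): name is "scene" or "top" or "wrist"; returns the picture (480x640x3 uint8, red, green, blue); there is no depth.
- env.camera_params(name): a dict with "fx", "fy", "cx", "cy" (pixels), "extrinsics" (4x4, takes a point from world to camera coordinates). Camera axes: x right, y up, looking along -z (the intrinsics and any distortion apply to the point x, -y, -z); pixel columns grow to the right and rows downward; lengths in m; the calibration is good to about 2 mm. A picture is of the moment at which its call begins: read the wrist's pose just before it. camera_params takes no time and is no camera call; for the wrist camera it gives the pose at the moment of the call.
- env.finish_job(): hands the job in, once; it reports no verdict.
The state is a dict: "time": time; "q": joint angles; "qd": joint speeds; "tau": joint torques, N m; "position": TCP position; "eef_rot": TCP orientation; "contact_force": force on the tool from outside, world axes, zero at the start; "ft_torque": the same for the moment, N m; "grip_width": opening from 0.0 (shut) to 1.0 (fully open).
Only numpy, scipy, OpenCV 4.12 (cv2) and the standard library are available. Lean on these libraries where they do the work, as an engineer would, in place of code of your own. Each camera call takes 0.05 s, during which the arm holds its last target.

## Working session

There is one attempt and no reset: what is moved stays moved. The work goes in short steps, Python scripts to look and compute and a tool call to move; the robot and the scene stay as the last step left them, time stands still between calls to the robot, and variables do not carry over. Pictures are saved under pics/ and viewed, and the job is handed in when it is done.

Besides the shell and the picture viewer there is one more tool, called after "Call:" as name(argument=value, ...) on one line, values as JSON. arm_command: Moves the arm, as the interface text tells. Its arguments: {"type":"object","properties":{"deltas":{"type":"array","items":{"type":"object","properties":{"delta_pos":{"type":"array","items":{"type":"number"}},"dr":{"type":"array","items":{"type":"number"}}}}},"grip":{"type":"number"},"newtons":{"type":"number"}},"required":["deltas"]}

```bash
mkdir -p pics; ls; python3 - <<'E'
from cell import env
import cv2,numpy as np
s=env.sense();print(s)
for n in ["scene","top","wrist"]:
    p=env.camera_params(n);print(n,p)
    cv2.imwrite(f"pics/{n}0.png",env.camera(n)[:,:,::-1])
E
```

```text
pics
{'time': 0.0, 'q': array([ 9.96996742e-01,  3.42765495e-01,  1.52499738e+00,  2.44794132e-05,
        1.27540986e+00, -1.46030273e-01]), 'qd': array([0.00025359, 0.00011499, 0.00045693, 0.00043007, 0.00205246,
       0.00014031]), 'tau': array([-9.92117066e-06, -4.31260514e+01, -2.44213378e+01,  7.18127307e-02,
        5.61614684e-02, -1.50177661e-04]), 'position': array([0.21754579, 0.47733891, 0.21022964]), 'eef_rot': array([ 3.15435230e-04,  8.41084944e-01,  5.40902480e-01, -7.24432848e-04]), 'contact_force': array([ 0.01694347, -0.27742174, -0.25267124]), 'ft_torque': array([ 0.00202316, -0.05902755, -0.07796414]), 'grip_width': 0.9990692612606176}
scene {'fx': 520.38402259498, 'fy': 520.38402259498, 'cx': 321.6162826162357, 'cy': 241.34765640826174, 'extrinsics': array([[-0.13412502,  0.99073094,  0.02151003,  0.09195599],
       [-0.68076103, -0.10789151,  0.72451628,  0.27660427],
       [ 0.72012145,  0.08253257,  0.68892197, -1.69357783],
       [ 0.        ,  0.        ,  0.        ,  1.        ]])}
top {'fx': 567.6295070442447, 'fy': 567.6295070442447, 'cx': 313.65168374667354, 'cy': 247.3584185556509, 'extrinsics': array([[ 0.02749913, -0.99945868,  0.01805958, -0.04922362],
       [ 0.98110612,  0.0304465 ,  0.19105963, -0.5778921 ],
       [-0.19150606,  0.01246439,  0.98141228, -1.49439894],
       [ 0.        ,  0.        ,  0.        ,  1.        ]])}
wrist {'fx': 417.6667805108859, 'fy': 417.6667805108859, 'cx': 324.5588383276049, 'cy': 231.9310194854737, 'extrinsics': array([[ 0.41441881,  0.91008533, -0.0013169 , -0.52459706],
       [-0.88173623,  0.40115049, -0.24823278,  0.03107194],
       [-0.22538473,  0.10403349,  0.96869952, -0.38968217],
       [ 0.        ,  0.        ,  0.        ,  1.        ]])}
```

View pics/scene0.png

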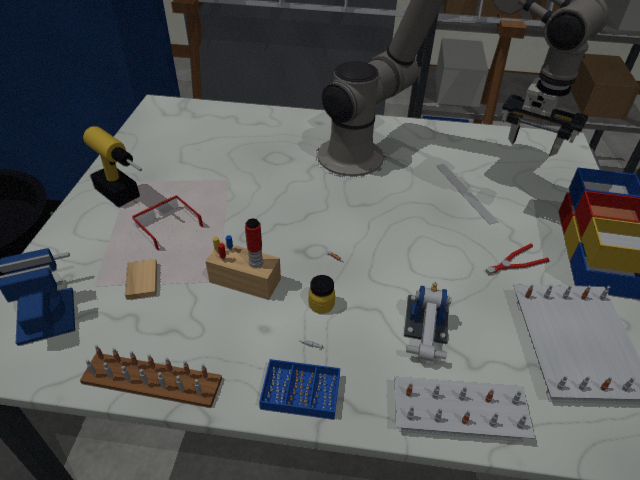

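View pics/top0.png

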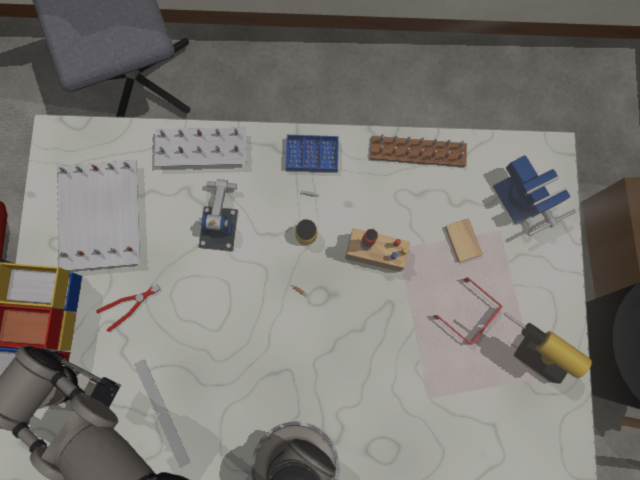

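View pics/wrist0.png

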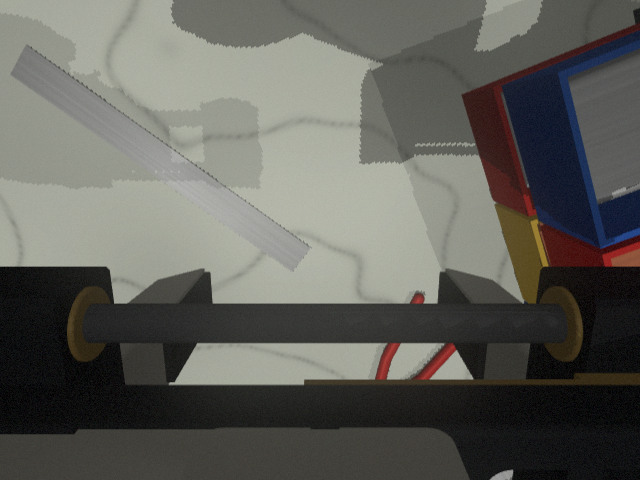

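The scene view has the gun at about (254,240), the link and nipple at about (433,290). The top view has the gun at (370,238) and the nipple near (217,228). I'll enlarge both.

```bash
python3 - <<'E'
import cv2
s=cv2.imread("pics/scene0.png");t=cv2.imread("pics/top0.png")
def crop(im,x,y,w,h,k,n): cv2.imwrite(n,cv2.resize(im[y:y+h,x:x+w],None,fx=k,fy=k,interpolation=cv2.INTER_CUBIC))
crop(s,195,205,100,100,6,"pics/c_s_gun.png")
crop(s,390,270,75,100,6,"pics/c_s_nip.png")
crop(t,335,215,90,70,8,"pics/c_t_gun.png")
crop(t,185,170,70,90,6,"pics/c_t_nip.png")
E
```

```text
(no output)
```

View pics/c_s_gun.png

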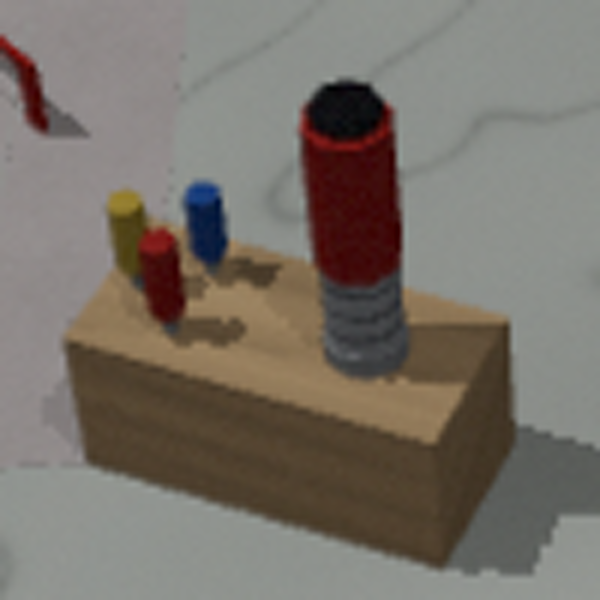

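View pics/c_s_nip.png

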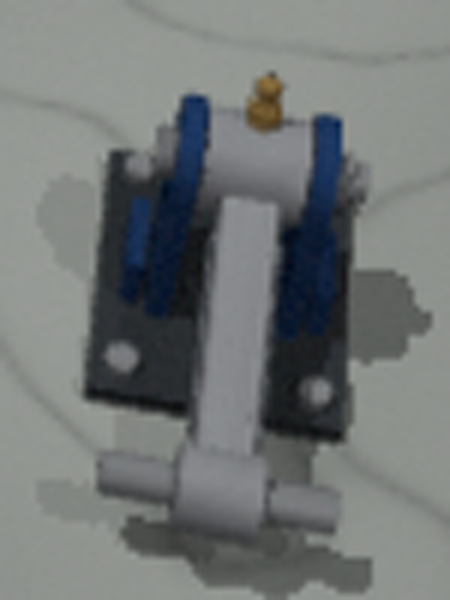

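View pics/c_t_gun.png

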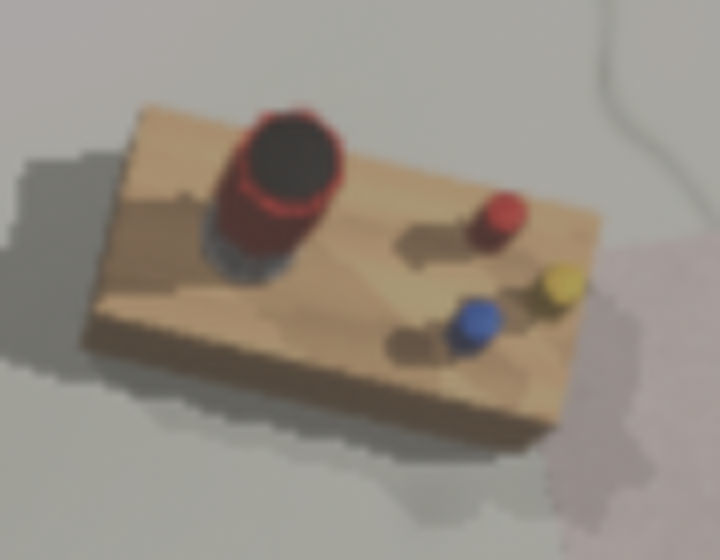

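View pics/c_t_nip.png

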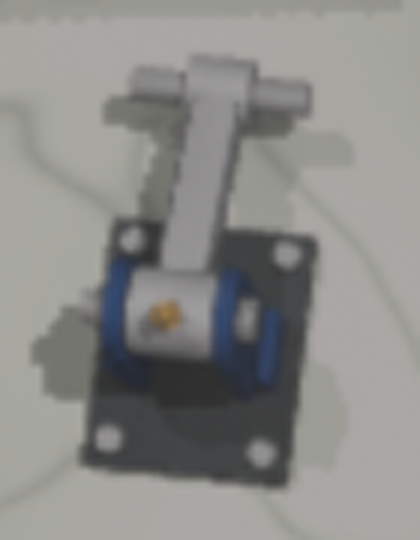

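```bash
cat > h.py <<'E'
from cell import env
import numpy as np, cv2
from scipy.optimize import least_squares
from scipy.spatial.transform import Rotation as R
def cp(n):
    return env.camera_params(n)
def proj(p,X):
    X=np.atleast_2d(X); c=X@p['extrinsics'][:3,:3].T+p['extrinsics'][:3,3]
    return np.stack([p['fx']*c[:,0]/-c[:,2]+p['cx'],p['fy']*-c[:,1]/-c[:,2]+p['cy']],1)
def ray(p,uv):
    E=p['extrinsics'];Rm=E[:3,:3];o=-Rm.T@E[:3,3]
    d=Rm.T@np.array([(uv[0]-p['cx'])/p['fx'],-(uv[1]-p['cy'])/p['fy'],-1]);return o,d/np.linalg.norm(d)
def atz(p,uv,z):
    o,d=ray(p,uv);return o+d*(z-o[2])/d[2]
def tri(rs):
    A=0;b=0
    for o,d in rs:
        M=np.eye(3)-np.outer(d,d);A=A+M;b=b+M@o
    X=np.linalg.solve(A,b);return X,[np.linalg.norm(np.cross(X-o,d)) for o,d in rs]
def uc(x0,y0,k,u,v): return np.array([x0+(u+.5)/k-.5,y0+(v+.5)/k-.5])
def T(q):  # world from tool
    q=np.asarray(q);return R.from_quat([q[1],q[2],q[3],q[0]])
E
python3 - <<'E'
from h import *
s=cp('scene');t=cp('top')
tg=lambda u,v:uc(335,215,8,u,v); sg=lambda u,v:uc(195,205,6,u,v)
tn=lambda u,v:uc(185,170,6,u,v); sn=lambda u,v:uc(390,270,6,u,v)
# block: x 74,y160,z75
def fit(obs,x0):
    def f(p):
        c,sn_=np.cos(p[2]),np.sin(p[2]);Rz=np.array([[c,-sn_,0],[sn_,c,0],[0,0,1]])
        return np.concatenate([ (proj(cam,Rz@np.array(X)+[p[0],p[1],0])-uv).ravel() for cam,X,uv in obs])
    r=least_squares(f,x0,loss='soft_l1');return r.x,np.round(r.fun.reshape(-1,2),1)
h=.075
b=[(t,(.037,.08,h),tg(145,103)),(t,(.037,-.08,h),tg(602,210)),(t,(-.037,.08,h),tg(95,310)),(t,(-.037,-.08,h),tg(556,425)),
(s,(.037,.08,h),sg(437,442)),(s,(.037,-.08,h),sg(67,340)),(s,(-.037,.08,h),sg(508,320)),(s,(.037,.08,0),sg(443,566)),(s,(.037,-.08,0),sg(88,462))]
x,r=fit(b,[.6,-.1,0]);print('block',x,r.tolist())
c,q=np.cos(x[2]),np.sin(x[2]);print('gun from block',x[0]-q*.035,x[1]+c*.035)
print('cap', atz(t,tg(293,158),.205), atz(s,sg(347,110),.205), tri([ray(t,tg(293,158)),ray(s,sg(347,110))]))
f=[(t,(.06,.048,.01),tn(115,219)),(t,(.06,-.048,.01),tn(317,237)),(t,(-.06,.048,.01),tn(82,463)),(t,(-.06,-.048,.01),tn(288,484)),
(s,(-.06,-.048,.01),sn(110,150)),(s,(.06,-.048,.01),sn(85,395)),(s,(.06,.048,.01),sn(345,435))]
x,r=fit(f,[.6,.3,0]);print('fix',x,r.tolist())
for uv in [(268,78)]:
  print('tip',tri([ray(t,tn(167,318)),ray(s,sn(*uv))]))
c,q=np.cos(x[2]),np.sin(x[2])
for l in (.2,.3,.4,.5,.55):
  X=np.array([x[0],x[1],.08])+.0395*np.array([-np.sin(l)*c,-np.sin(l)*q,np.cos(l)])
  print(l,X,[(proj(t,X)[0]-[185,170])*6,(proj(s,X)[0]-[390,270])*6])
print([ (np.linalg.norm(atz(t,uv,.0)[:2])) for uv in [(306,232),(297,290)]], atz(t,(306,232),.08),atz(t,(297,290),.0),atz(t,(309,193),0))
E
```

```text
block [ 0.58067235 -0.2061034  -0.20938944] [[-0.4, 0.1], [-0.1, 0.5], [-0.3, 0.2], [0.1, -0.2], [-0.4, 0.4], [-0.7, -0.4], [0.4, -0.7], [0.1, 0.8], [-0.1, 0.5]]
gun from block 0.5879475474379221 -0.171867868053455
cap [ 0.58742215 -0.17216291  0.205     ] [ 0.5921434  -0.17011246  0.205     ] (array([ 0.58812184, -0.17196453,  0.20131463]), [np.float64(0.0006297483010735503), np.float64(0.0006297483010735961)])
fix [ 0.63702056  0.23912893 -0.05932316] [[-0.2, -0.6], [-0.2, -0.6], [0.0, -0.1], [-0.2, -0.5], [-0.1, -0.2], [0.0, -1.3], [-0.2, -0.6]]
tip (array([0.62561794, 0.23812676, 0.11650311]), [np.float64(0.0009335528898484206), np.float64(0.0009335528898482841)])
0.2 [0.62918693 0.23959419 0.11871263] [array([158.71037487, 306.13042041]), array([268.1852246 ,  79.09929746])]
0.3 [0.62536805 0.23982101 0.11773579] [array([158.00690243, 315.09531252]), array([268.12000992,  73.24676006])]
0.4 [0.62166559 0.2400409  0.11638191] [array([157.47235345, 323.9986999 ]), array([267.86739496,  68.35039432])]
0.5 [0.61811656 0.24025169 0.11466451] [array([157.11227316, 332.74483097]), array([267.43174148,  64.45201008])]
0.55 [0.61641073 0.24035301 0.11367472] [array([156.99883865, 337.02954752]), array([267.14715441,  62.88699774])]
[np.float64(0.6339749679178437), np.float64(0.46754760943160684)] [ 0.61606202 -0.01016487  0.08      ] [0.46743857 0.01009725 0.        ] [ 0.74938453 -0.01520031  0.        ]
```

```bash
python3 - <<'E'
from h import *
s=env.sense();w=cp('wrist');E=w['extrinsics'];Rt=T(s['eef_rot']).as_matrix();P=s['position']
o=-E[:3,:3].T@E[:3,3];print('cam in tool',Rt.T@(o-P),'view dir',Rt.T@(-E[2,:3]),'up',Rt.T@E[1,:3],'right',Rt.T@E[0,:3]); print(Rt)
print(proj(w,P+Rt@np.array([[0,0,.15],[0,0,0],[0,0,-.005]]).T[:, :].T if 0 else P+np.array([Rt@[0,0,.15],Rt@[0,0,0]])))
E
```

```text
cam in tool [ 0.00021777 -0.0668252  -0.17418043] view dir [1.50870843e-04 2.48430589e-01 9.68649689e-01] up [-4.58350330e-04 -9.68649581e-01  2.48430633e-01] right [ 9.99999884e-01 -4.81461843e-04 -3.22727363e-05]
[[ 4.14857221e-01  9.09886310e-01 -6.24245680e-04]
 [ 9.09885825e-01 -4.14857655e-01 -9.54692124e-04]
 [-1.12763439e-03 -1.71931374e-04 -9.99999349e-01]]
[[324.22986918 211.9631629 ]
 [323.98285756 280.29265866]]
```

```bash
cat >> h.py <<'E'
def rot(yaw,lean=0,az=np.pi):
    """tool rotation: pointing down with tool x at yaw, then leaned so that -z tool axis leans by `lean` towards azimuth az"""
    c,s=np.cos(yaw),np.sin(yaw)
    D=np.array([[c,s,0],[s,-c,0],[0,0,-1.]])
    ax=np.array([-np.sin(az),np.cos(az),0])
    return R.from_rotvec(ax*lean)*R.from_matrix(D)
def delta(pos,rt,base=None):
    if base is None:
        s=env.sense();base=(s['position'],T(s['eef_rot']))
    P,Q=base
    print('dpos',np.round(Q.inv().apply(np.array(pos)-P),4).tolist(),'dr',np.round(np.degrees((Q.inv()*rt).as_rotvec()),2).tolist())
E
python3 - <<'E'
from h import *
delta([.585,.235,.235],rot(1.3618))
E
```

```text
dpos [-0.0682, 0.4349, -0.0246] dr [-0.02, 0.06, -12.54]
```

Call:
arm_command(deltas=[{"delta_pos": [-0.003,0.02,-0.025],"dr": [0,0,-1]},{"delta_pos": [-0.008,0.05,-0.025],"dr": [0,0,-2]},{"delta_pos": [-0.068,0.435,-0.025],"dr": [0,0,-12.5]},{"delta_pos": [-0.068,0.435,-0.025],"dr": [0,0,-12.5]},{"delta_pos": [-0.068,0.435,-0.025],"dr": [0,0,-12.5]},{"delta_pos": [-0.068,0.435,-0.025],"dr": [0,0,-12.5]},{"delta_pos": [-0.068,0.435,-0.025],"dr": [0,0,-12.5]},{"delta_pos": [-0.068,0.435,-0.025],"dr": [0,0,-12.5]},{"delta_pos": [-0.068,0.435,-0.025],"dr": [0,0,-12.5]},{"delta_pos": [-0.068,0.435,-0.025],"dr": [0,0,-12.5]},{"delta_pos": [-0.068,0.435,-0.025],"dr": [0,0,-12.5]},{"delta_pos": [-0.068,0.435,-0.025],"dr": [0,0,-12.5]},{"delta_pos": [-0.068,0.435,-0.025],"dr": [0,0,-12.5]},{"delta_pos": [-0.068,0.435,-0.025],"dr": [0,0,-12.5]},{"delta_pos": [-0.068,0.435,-0.025],"dr": [0,0,-12.5]},{"delta_pos": [-0.068,0.435,-0.025],"dr": [0,0,-12.5]}])

```text
time: 1.48
position: [0.5843, 0.2364, 0.2361]
eef_rot: [-0.0, 0.777, 0.63, -0.0]
contact_force: [-0.1, 0.6, 0.3]
grip_width: 0.998
```

```bash
cat >> h.py <<'E'
import pickle
def shot(n,name):
    s=env.sense();p=cp(n);im=env.camera(n)[:,:,::-1];cv2.imwrite(f'pics/{name}.png',im);pickle.dump((s,p),open(f'{name}.pkl','wb'));return s,p,im
def ld(name): return pickle.load(open(f'{name}.pkl','rb'))
def crop(im,x,y,w,h,k,n): cv2.imwrite(f'pics/{n}.png',cv2.resize(im[y:y+h,x:x+w],None,fx=k,fy=k,interpolation=cv2.INTER_CUBIC))
E
python3 - <<'E'
from h import *
s,p,im=shot('wrist','w1');print(s['time'],s['position'],s['q'],s['qd'].max(),proj(p,[.6257,.239,.1175]))
E
```

```text
1.4833 [0.58428825 0.23644277 0.23608504] [ 2.62804189e-01  5.26140593e-01  1.16213285e+00  3.99981521e-04
  1.45360292e+00 -1.09994399e+00] 0.006970858213506787 [[338.95666718 273.37542416]]
```

View pics/w1.png

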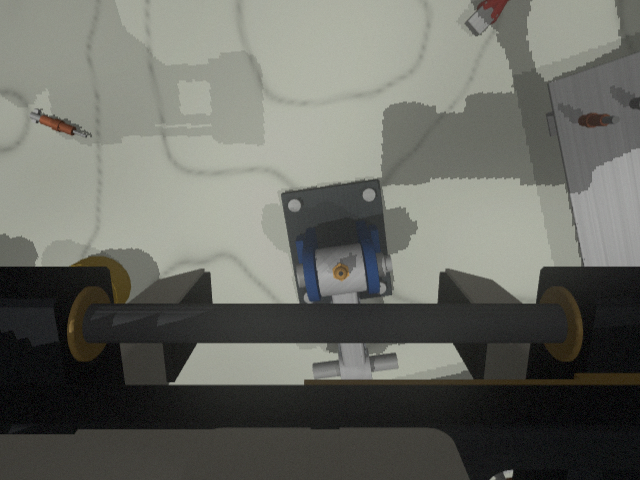

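```bash
python3 - <<'E'
from h import *
im=cv2.imread('pics/w1.png');crop(im,275,170,130,135,5,'w1c');crop(im,322,252,40,40,15,'w1d')
E
```

```text
(no output)
```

View pics/w1c.png

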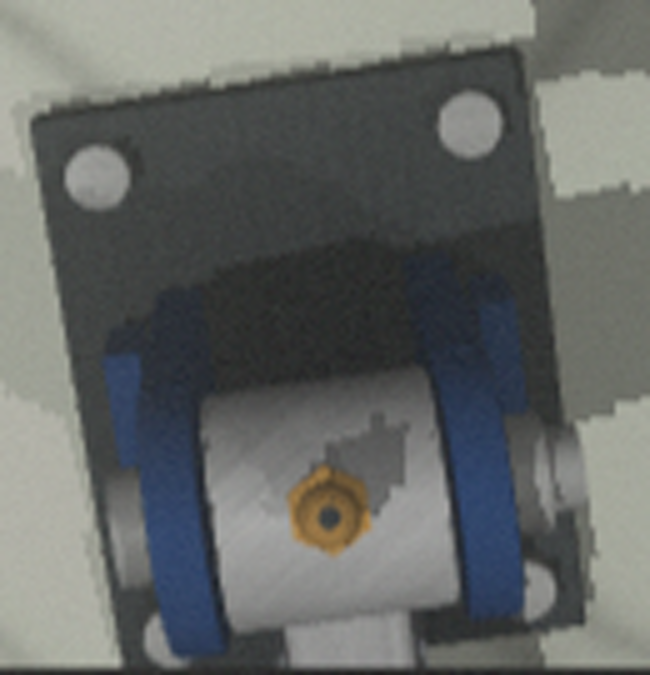

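View pics/w1d.png

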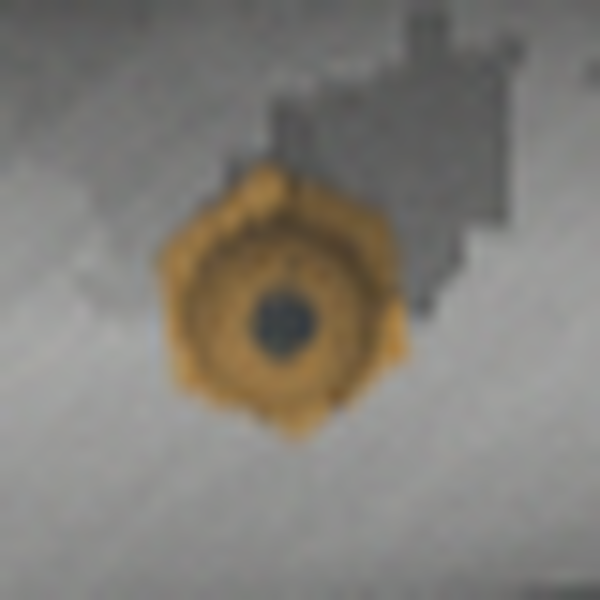

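```bash
python3 - <<'E'
from h import *
s,p=ld('w1')
tip=uc(322,252,15,283,325);hx=uc(322,252,15,284,306)
# base plate corners in w1c: x5 (275,170)
pc=[((-.06,-.048,.01),uc(275,170,5,35,118)),((-.06,.048,.01),uc(275,170,5,518,48))]
t=ld('w1') 
def f(v,ret=False):
    fx,fy,yaw,l=v
    c,q=np.cos(yaw),np.sin(yaw);Rz=np.array([[c,-q,0],[q,c,0],[0,0,1]])
    a=Rz@[-np.sin(l),0,np.cos(l)];o=np.array([fx,fy,.08])
    pts=[o+.0395*a,o+.026*a]
    if ret:return pts,a
    e=[(proj(p,pts[0])[0]-tip)*3,(proj(p,pts[1])[0]-hx)*2]
    e+=[proj(p,Rz@np.array(X)+[fx,fy,0])[0]-u for X,u in pc]
    return np.concatenate(e)
r=least_squares(f,[.637,.239,-.059,.3]);print(r.x,np.round(r.fun.reshape(-1,2),2),f(r.x,True))
# without plate, yaw fixed
g=lambda v:f([v[0],v[1],-.059,v[2]])[:4]
r=least_squares(g,[.637,.239,.3]);print(r.x,r.fun)
E
```

```text
[ 0.63597128  0.23943023 -0.06670525  0.26610703] [[ 0.13  0.14]
 [-0.09 -0.37]
 [-1.26  0.18]
 [ 0.94  0.23]] ([array([0.62560677, 0.24012262, 0.11810968]), array([0.62914907, 0.23988598, 0.10508485])], array([-0.26239264,  0.01752897,  0.96480197]))
[0.63650633 0.23945271 0.27980077] [ 0.01465905 -0.00211557 -0.02294633  0.00330821]
```

```bash
python3 - <<'E'
from h import *
delta([.626,.24,.21],rot(-.209))
E
```

```text
dpos [0.012, 0.04, 0.0263] dr [-0.01, -0.01, 90.06]
```

Call:
arm_command(deltas=[{"delta_pos": [0.012,0.04,0.026],"dr": [0,0,30]},{"delta_pos": [0.012,0.04,0.026],"dr": [0,0,60]},{"delta_pos": [0.012,0.04,0.026],"dr": [0,0,90]},{"delta_pos": [0.012,0.04,0.026],"dr": [0,0,90]},{"delta_pos": [0.012,0.04,0.026],"dr": [0,0,90]},{"delta_pos": [0.012,0.04,0.026],"dr": [0,0,90]},{"delta_pos": [0.012,0.04,0.026],"dr": [0,0,90]},{"delta_pos": [0.012,0.04,0.026],"dr": [0,0,90]},{"delta_pos": [0.012,0.04,0.026],"dr": [0,0,90]},{"delta_pos": [0.012,0.04,0.026],"dr": [0,0,90]},{"delta_pos": [0.012,0.04,0.026],"dr": [0,0,90]},{"delta_pos": [0.012,0.04,0.026],"dr": [0,0,90]},{"delta_pos": [0.012,0.04,0.026],"dr": [0,0,90]},{"delta_pos": [0.012,0.04,0.026],"dr": [0,0,90]},{"delta_pos": [0.012,0.04,0.026],"dr": [0,0,90]},{"delta_pos": [0.012,0.04,0.026],"dr": [0,0,90]}])

```text
time: 2.87
position: [0.6266, 0.2394, 0.2102]
eef_rot: [-0.0, 0.995, -0.103, 0.0]
contact_force: [-0.5, 0.3, -0.1]
grip_width: 0.996
```

```bash
python3 - <<'E'
from h import *
s,p,im=shot('wrist','w2');print(s['time'],s['position'],s['q'],s['qd'].max());u=proj(p,[.6256,.240,.118])[0];print(u)
x,y=(u-[20,20]).astype(int);print(x,y);crop(im,x,y,40,40,15,'w2d');crop(im,x-60,y-50,160,130,5,'w2c')
E
```

```text
2.8667 [0.62659342 0.23937797 0.21022174] [2.50734730e-01 6.21382176e-01 1.06609550e+00 7.53711932e-05
 1.45381883e+00 4.57116412e-01] 0.007012439508416881
[323.30282517 229.09948748]
303 209
```

View pics/w2d.png

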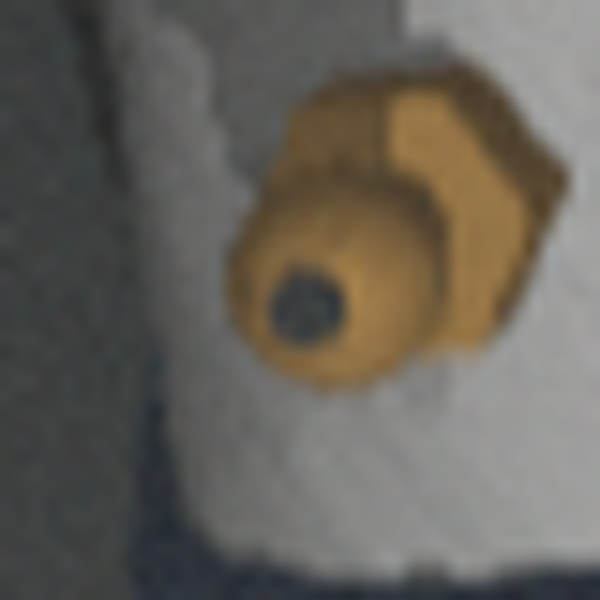

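View pics/w2c.png

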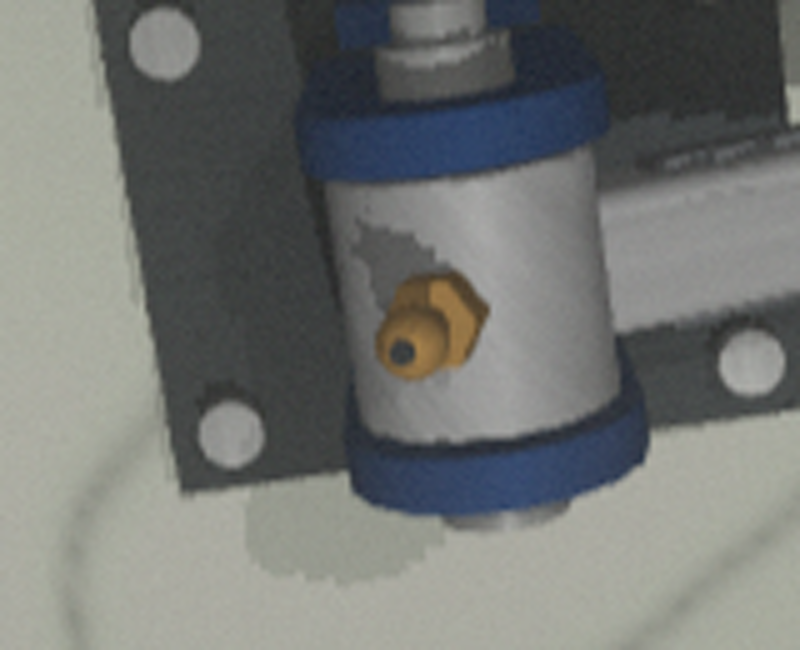

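```bash
python3 - <<'E'
from h import *
p1=ld('w1')[1];p2=ld('w2')[1]
d1=lambda u,v:uc(322,252,15,u,v);d2=lambda u,v:uc(303,209,15,u,v)
obs=[(p1,0,d1(283,325),2),(p1,.0135,d1(284,306),1),(p1,.005,d1(283,318),1),(p2,0,d2(307,305),2),(p2,.005,d2(337,285),1.5)]
print(tri([ray(p1,obs[0][2]),ray(p2,obs[3][2])]))
def mk(v):
    l,az=v[3:];return np.array(v[:3]),np.array([np.sin(l)*np.cos(az),np.sin(l)*np.sin(az),np.cos(l)])
def f(v):
    t,a=mk(v);return np.concatenate([w*(proj(p,t-d*a)[0]-u) for p,d,u,w in obs])
r=least_squares(f,[.6256,.24,.118,.27,3.08]);print(r.x,mk(r.x),np.round(r.fun.reshape(-1,2),2)); t,a=mk(r.x);print('pivot',t-.0395*a)
# reproject model of hex top vertices in w2 for az check
for v in (r.x,[.6256,.24,.118,.27,3.08]):
  t,a=mk(v);print([np.round((proj(p2,t-d*a)[0]-[303,209])*15).tolist() for d in (0,.005,.0135,.0195)])
E
```

```text
(array([0.62548351, 0.24017291, 0.11821751]), [np.float64(8.070490539913009e-05), np.float64(8.070490539916857e-05)])
[0.62542793 0.24018419 0.11850525 0.27703452 3.00383617] (array([0.62542793, 0.24018419, 0.11850525]), array([-0.27091342,  0.03755796,  0.96187074])) [[ 0.2  -0.02]
 [-0.3  -0.02]
 [-0.03 -0.03]
 [-0.03  0.41]
 [ 0.08 -0.51]]
pivot [0.63612901 0.23870065 0.08051136]
[[300.0, 301.0], [331.0, 273.0], [381.0, 227.0], [415.0, 196.0]]
[[305.0, 301.0], [334.0, 271.0], [383.0, 222.0], [416.0, 189.0]]
```

```bash
python3 - <<'E'
from h import *
delta([.588,-.172,.30],rot(-.209))
E
```

```text
dpos [0.0467, 0.4104, -0.0899] dr [-0.01, -0.01, 0.11]
```

Call:
arm_command(deltas=[{"delta_pos": [0,0.015,-0.03],"dr": [0,0,0]},{"delta_pos": [0.005,0.04,-0.06],"dr": [0,0,0]},{"delta_pos": [0.047,0.411,-0.09],"dr": [0,0,0]},{"delta_pos": [0.047,0.411,-0.09],"dr": [0,0,0]},{"delta_pos": [0.047,0.411,-0.09],"dr": [0,0,0]},{"delta_pos": [0.047,0.411,-0.09],"dr": [0,0,0]},{"delta_pos": [0.047,0.411,-0.09],"dr": [0,0,0]},{"delta_pos": [0.047,0.411,-0.09],"dr": [0,0,0]},{"delta_pos": [0.047,0.411,-0.09],"dr": [0,0,0]},{"delta_pos": [0.047,0.411,-0.09],"dr": [0,0,0]},{"delta_pos": [0.047,0.411,-0.09],"dr": [0,0,0]},{"delta_pos": [0.047,0.411,-0.09],"dr": [0,0,0]},{"delta_pos": [0.047,0.411,-0.09],"dr": [0,0,0]},{"delta_pos": [0.047,0.411,-0.09],"dr": [0,0,0]},{"delta_pos": [0.047,0.411,-0.09],"dr": [0,0,0]},{"delta_pos": [0.047,0.411,-0.09],"dr": [0,0,0]}])

```text
time: 4.25
position: [0.5877, -0.1714, 0.3]
eef_rot: [-0.0, 0.995, -0.103, 0.0]
contact_force: [0.1, 0.1, -0.4]
grip_width: 1.006
```

```bash
python3 - <<'E'
from h import *
s,p,im=shot('wrist','w3');print(s['time'],s['position'],s['q'],s['qd'].max());u=proj(p,[.588,-.172,.205])[0];print(u)
x,y=(u-[75,60]).astype(int);print(x,y);crop(im,x,y,150,120,5,'w3c')
E
```

```text
4.25 [ 0.58768588 -0.17138075  0.29997532] [-4.09053526e-01  4.65453957e-01  1.09189962e+00  3.15715716e-04
  1.58430543e+00 -2.01932765e-01] 0.0010947368863316515
[325.63731189 229.50273731]
250 169
```

View pics/w3c.png

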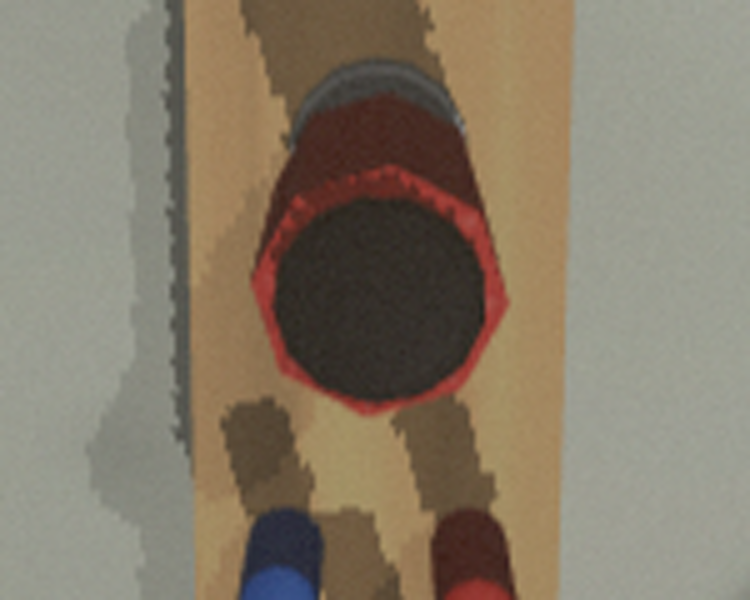

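```bash
python3 - <<'E'
from h import *
s,p=ld('w3')
g=atz(p,uc(250,169,5,381,299.5),.205);print(g)
delta([g[0],g[1],.17],rot(-.209+np.radians(17.4)))
E
```

```text
[ 0.588246   -0.17135068  0.205     ]
dpos [0.0005, -0.0002, 0.13] dr [-0.01, -0.01, -17.3]
```

Call:
arm_command(deltas=[{"delta_pos": [0.0005,0,0.01],"dr": [0,0,-7]},{"delta_pos": [0.0005,0,0.02],"dr": [0,0,-14]},{"delta_pos": [0.0005,0,0.035],"dr": [0,0,-17.3]},{"delta_pos": [0.0005,0,0.06],"dr": [0,0,-17.3]},{"delta_pos": [0.0005,0,0.085],"dr": [0,0,-17.3]},{"delta_pos": [0.0005,0,0.105],"dr": [0,0,-17.3]},{"delta_pos": [0.0005,0,0.12],"dr": [0,0,-17.3]},{"delta_pos": [0.0005,0,0.127],"dr": [0,0,-17.3]},{"delta_pos": [0.0005,0,0.13],"dr": [0,0,-17.3]},{"delta_pos": [0.0005,0,0.13],"dr": [0,0,-17.3]},{"delta_pos": [0.0005,0,0.13],"dr": [0,0,-17.3]}])

```text
time: 5.22
position: [0.5886, -0.173, 0.171]
eef_rot: [0.0, 0.999, 0.046, 0.001]
contact_force: [-0.3, -0.3, 0.1]
grip_width: 0.998
```

```bash
python3 - <<'E'
from h import *
s=env.sense();print(s['position'],s['eef_rot'],s['qd'].max(),s['contact_force'])
delta([0.58825,-.17135,.17],rot(-.209+np.radians(17.4)))
E
```

```text
[ 0.58858264 -0.17296985  0.17098312] [3.43487442e-04 9.98920632e-01 4.64410479e-02 8.25779287e-04] 0.0009243327685072732 [-0.26233177 -0.28555599  0.09639635]
dpos [-0.0002, -0.0016, 0.001] dr [0.04, -0.09, -0.1]
```

```bash
cat >> h.py <<'E'
CT=np.array([0.00021777,-0.0668252,-0.17418043])
def camtcp(p,s):
    E=p['extrinsics'];return -E[:3,:3].T@E[:3,3]-T(s['eef_rot']).apply(CT)
E
python3 - <<'E'
from h import *
for i in range(6):
    s,p,im=shot('wrist','w4');print(s['time'],s['position'],s['q'].round(5),camtcp(p,s),R.from_matrix(p['extrinsics'][:3,:3]).as_rotvec())
for n in ('w1','w2','w3'):
    s,p=ld(n);print(n,s['position'],camtcp(p,s))
E
```

```text
5.2167 [ 0.58858264 -0.17296985  0.17098312] [-4.10750e-01  5.34520e-01  1.32777e+00  1.20000e-04  1.27752e+00
 -5.03700e-01] [ 0.58801999 -0.17308263  0.17097913] [ 0.25125155  0.01379834 -0.09263587]
5.2667 [ 0.58865416 -0.17312233  0.17122725] [-4.10930e-01  5.34220e-01  1.32760e+00  1.10000e-04  1.27748e+00
 -5.03700e-01] [ 0.5880902  -0.17323729  0.17119752] [ 0.25146802  0.01420512 -0.09239878]
5.3167 [ 0.5885735  -0.17320502  0.17121248] [-4.11100e-01  5.34130e-01  1.32778e+00  9.00000e-05  1.27738e+00
 -5.03720e-01] [ 0.58803223 -0.17331571  0.17119644] [ 0.25149083  0.01422705 -0.09224486]
5.3667 [ 0.58846347 -0.17322535  0.17106358] [-4.11210e-01  5.34250e-01  1.32801e+00  1.00000e-04  1.27733e+00
 -5.03720e-01] [ 0.58791533 -0.173341    0.1710685 ] [ 0.25139809  0.0140218  -0.09215333]
5.4167 [ 0.58837748 -0.17324541  0.17088988] [-4.11280e-01  5.34370e-01  1.32829e+00  8.00000e-05  1.27714e+00
 -5.03680e-01] [ 0.58781053 -0.17335654  0.1708904 ] [ 0.25125104  0.01371222 -0.09210521]
5.4667 [ 0.588237   -0.17322872  0.17065833] [-4.11370e-01  5.34590e-01  1.32858e+00  1.10000e-04  1.27711e+00
 -5.03680e-01] [ 0.58767771 -0.17333371  0.17068688] [ 0.25108916  0.01337755 -0.09208651]
w1 [0.58428825 0.23644277 0.23608504] [0.58434453 0.23653621 0.23607506]
w2 [0.62659342 0.23937797 0.21022174] [0.62589355 0.23935315 0.21020676]
w3 [ 0.58768588 -0.17138075  0.29997532] [ 0.58699509 -0.17140237  0.29996568]
```

View pics/w4.png

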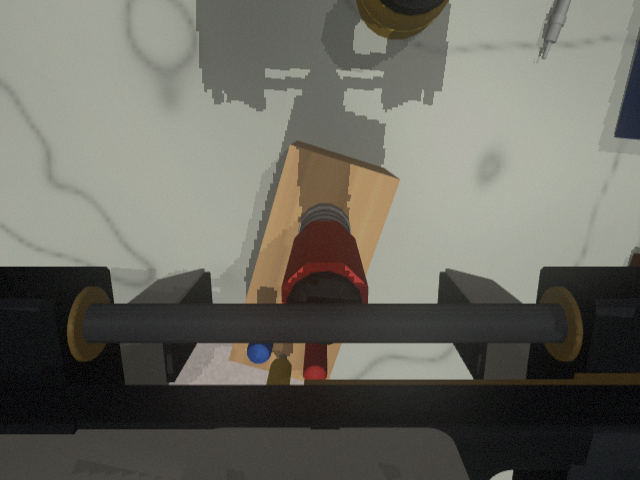

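Call:
arm_command(deltas=[{"delta_pos": [0,-0.0018,0],"dr": [0,0,0]},{"delta_pos": [0,-0.0018,0],"dr": [0,0,0]},{"delta_pos": [0,-0.0018,0],"dr": [0,0,0]}])

```text
time: 5.77
position: [0.5878, -0.1712, 0.17]
eef_rot: [-0.0, 0.999, 0.046, 0.0]
contact_force: [-0.2, -0.3, -0.4]
grip_width: 0.999
```

```bash
python3 - <<'E'
from h import *
s=env.sense();print(s['position'],s['eef_rot'])
delta([0.58825,-.17135,.17],rot(-.209+np.radians(17.4)))
E
```

```text
[ 0.58779146 -0.17119958  0.17000366] [-2.82445311e-05  9.98931754e-01  4.62097452e-02  9.34556200e-05]
dpos [0.0004, 0.0002, 0.0] dr [-0.0, -0.01, -0.13]
```

Call:
arm_command(deltas=[{"delta_pos": [0,0,0],"dr": [0,0,0]},{"delta_pos": [0,0,0],"dr": [0,0,0]},{"delta_pos": [0,0,0],"dr": [0,0,0]},{"delta_pos": [0,0,0],"dr": [0,0,0]},{"delta_pos": [0,0,0],"dr": [0,0,0]},{"delta_pos": [0,0,0],"dr": [0,0,0]},{"delta_pos": [0,0,0],"dr": [0,0,0]},{"delta_pos": [0,0,0],"dr": [0,0,0]},{"delta_pos": [0,0,0],"dr": [0,0,0]},{"delta_pos": [0,0,0],"dr": [0,0,0]}], grip=0, newtons=50)

```text
time: 6.6
position: [0.5878, -0.1713, 0.1699]
eef_rot: [-0.0, 0.999, 0.046, 0.0]
contact_force: [0.8, 0.0, 0.6]
grip_width: 0.366
```

```bash
python3 - <<'E'
from h import *
s=env.sense();print(s)
E
```

```text
{'time': 6.6, 'q': array([-4.08754012e-01,  5.34170022e-01,  1.33138580e+00,  1.66810392e-04,
        1.27586488e+00, -5.01110154e-01]), 'qd': array([-6.63006749e-04,  1.03859090e-03,  1.67286831e-05, -1.15993284e-03,
       -5.45269583e-04, -1.31627346e-03]), 'tau': array([-7.91470776e-02, -5.28486800e+01, -2.43554986e+01,  7.26550614e-03,
        1.52224805e-01, -2.80787754e-04]), 'position': array([ 0.58783737, -0.1713049 ,  0.169929  ]), 'eef_rot': array([-3.39114643e-05,  9.98935094e-01,  4.61374497e-02,  1.12297476e-04]), 'contact_force': array([0.75314167, 0.03622524, 0.63303759]), 'ft_torque': array([-0.02152476,  0.05321877, -0.02100683]), 'grip_width': 0.365553894340854}
```

```bash
python3 - <<'E'
from h import *
s,p,im=shot('wrist','w5');print(s['grip_width']);crop(im,225,180,200,130,4,'w5c')
E
```

```text
0.365553894340854
```

View pics/w5c.png

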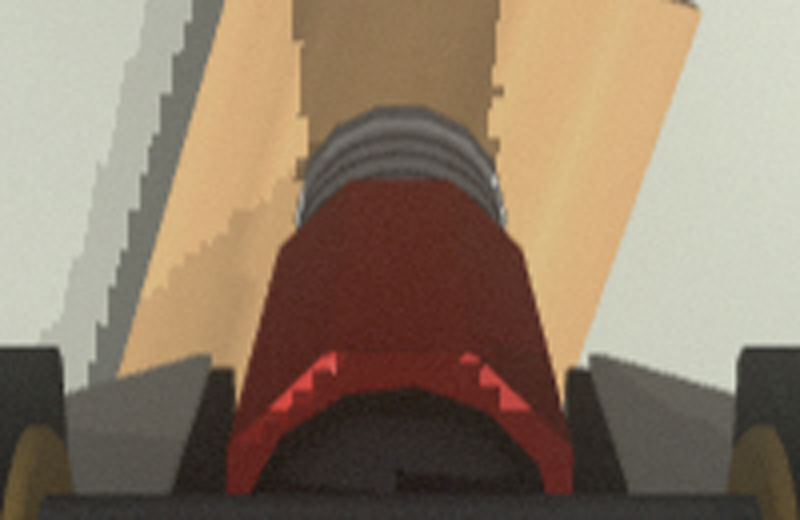

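```bash
python3 - <<'E'
from h import *
s,p=ld('w5');Q=T(s['eef_rot']);print(camtcp(p,s),s['position'])
for z in (-.03,.0,.05,.09): print(z,proj(p,s['position']+Q.apply([0,0,z])))
# barrel-collar far edge etc: measure axis col
print(uc(225,180,4,400.5,450),uc(225,180,4,401.5,200))
E
```

```text
[ 0.58727958 -0.17140537  0.16991052] [ 0.58783737 -0.1713049   0.169929  ]
-0.03 [[325.22847895 309.23601538]]
0.0 [[325.09363372 280.32994446]]
0.05 [[324.94341212 248.12772089]]
0.09 [[324.86168918 230.60919777]]
[324.75  292.125] [325.    229.625]
```

Call:
arm_command(deltas=[{"delta_pos": [0,0,-0.004],"dr": [0,0,0]},{"delta_pos": [0,0,-0.014],"dr": [0,0,0]},{"delta_pos": [0,0,-0.03],"dr": [0,0,0]},{"delta_pos": [0,0,-0.05],"dr": [0,0,0]},{"delta_pos": [0,0,-0.07],"dr": [0,0,0]},{"delta_pos": [0,0,-0.09],"dr": [0,0,0]},{"delta_pos": [0,0,-0.11],"dr": [0,0,0]},{"delta_pos": [0,0,-0.125],"dr": [0,0,0]},{"delta_pos": [0,0,-0.13],"dr": [0,0,0]},{"delta_pos": [0,0,-0.13],"dr": [0,0,0]},{"delta_pos": [0,0,-0.13],"dr": [0,0,0]}])

```text
time: 7.57
position: [0.5875, -0.1712, 0.2993]
eef_rot: [-0.0, 0.999, 0.046, -0.0]
contact_force: [0.4, -0.1, -3.5]
grip_width: 0.364
```

```bash
python3 - <<'E'
from h import *
s,p,im=shot('wrist','w6');print(s['time'],s['position'],s['contact_force'],s['grip_width']);crop(im,225,150,200,150,4,'w6c')
_,_,im=shot('scene','s6');crop(im,190,130,110,170,4,'s6c')
E
```

```text
7.5667 [ 0.58746222 -0.17121443  0.2992647 ] [ 0.4218342  -0.14669492 -3.52938978] 0.3638689331365763
```

View pics/w6c.png

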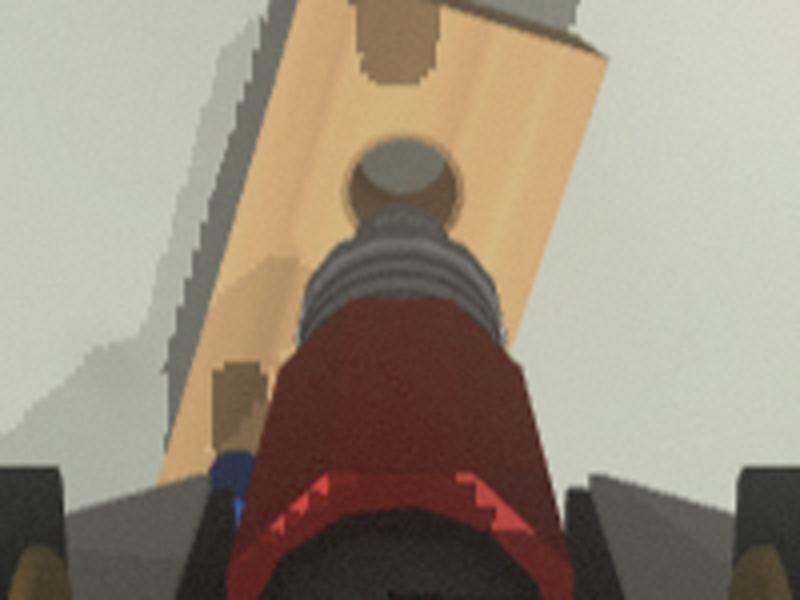

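View pics/s6c.png

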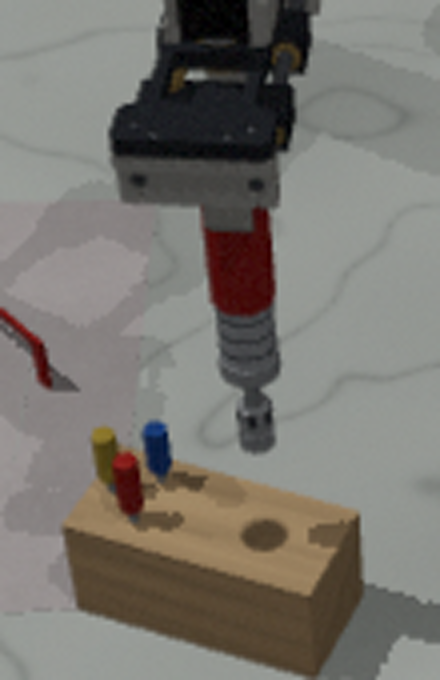

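```bash
cat >> h.py <<'E'
TIP=np.array([.6255,.2401,.1182]);LEAN,AZ=.273,3.07
A=np.array([np.sin(LEAN)*np.cos(AZ),np.sin(LEAN)*np.sin(AZ),np.cos(LEAN)])
GR=rot(.095,LEAN,AZ)
def tgt(stand): return TIP+A*(.1499+stand)
E
python3 - <<'E'
from h import *
print(A,GR.apply([0,0,1]),tgt(.04));delta(tgt(.04),GR)
E
```

```text
[-0.26893087  0.01928644  0.96296637] [ 0.26893087 -0.01928644 -0.96296637] [0.57443003 0.24376249 0.30106731]
dpos [0.0255, -0.4143, -0.0021] dr [-2.65, 15.57, -0.16]
```

Call:
arm_command(deltas=[{"delta_pos": [0,-0.01,-0.02],"dr": [0,0,0]},{"delta_pos": [0.001,-0.03,-0.03],"dr": [0,2,0]},{"delta_pos": [0.004,-0.065,-0.03],"dr": [-0.5,4,0]},{"delta_pos": [0.007,-0.105,-0.03],"dr": [-1,7,0]},{"delta_pos": [0.009,-0.145,-0.03],"dr": [-1.5,9,0]},{"delta_pos": [0.011,-0.185,-0.03],"dr": [-2,11,0]},{"delta_pos": [0.014,-0.225,-0.03],"dr": [-2.3,13,0]},{"delta_pos": [0.016,-0.265,-0.025],"dr": [-2.6,15.6,-0.2]},{"delta_pos": [0.019,-0.305,-0.02],"dr": [-2.6,15.6,-0.2]},{"delta_pos": [0.021,-0.345,-0.015],"dr": [-2.6,15.6,-0.2]},{"delta_pos": [0.024,-0.38,-0.01],"dr": [-2.6,15.6,-0.2]},{"delta_pos": [0.0255,-0.405,-0.005],"dr": [-2.6,15.6,-0.2]},{"delta_pos": [0.0255,-0.414,-0.002],"dr": [-2.6,15.6,-0.2]},{"delta_pos": [0.0255,-0.414,-0.002],"dr": [-2.6,15.6,-0.2]},{"delta_pos": [0.0255,-0.414,-0.002],"dr": [-2.6,15.6,-0.2]},{"delta_pos": [0.0255,-0.414,-0.002],"dr": [-2.6,15.6,-0.2]}])

```text
time: 9.0
position: [0.5751, 0.242, 0.3017]
eef_rot: [0.017, 0.989, 0.047, 0.136]
contact_force: [0.0, 0.6, -4.0]
grip_width: 0.359
```

```bash
python3 - <<'E'
from h import *
s,p,im=shot('scene','s7');print(s['time'],s['position'],s['contact_force'],s['grip_width'],s['q']);crop(im,370,170,120,130,5,'s7c')
_,pt,im=shot('top','t7');crop(im,170,180,110,100,6,'t7c')
_,pw,im=shot('wrist','w7');crop(im,225,150,200,150,4,'w7c')
delta(tgt(.04),GR)
m=s['position']+T(s['eef_rot']).apply([0,0,.1499]);a=-T(s['eef_rot']).apply([0,0,1]);print('mouth',m,'ax',a,A)
d=m-TIP;print('along',d@A,'lateral',d-A*(d@A))
E
```

```text
9.0 [0.57507555 0.24197575 0.30169508] [ 0.03364094  0.55426051 -3.98536838] 0.35940608101858496 [ 0.33361797  0.33195386  1.32362469 -0.11474262  1.23427484  0.26293797]
dpos [-0.001, -0.0021, 0.0009] dr [0.05, -0.2, -0.06]
mouth [0.61573447 0.23892215 0.1574469 ] ax [-0.27124029  0.02037093  0.96229607] [-0.26893087  0.01928644  0.96296637]
along 0.04039698151255307 lateral [ 0.00109847 -0.00195696  0.00034597]
```

View pics/s7c.png

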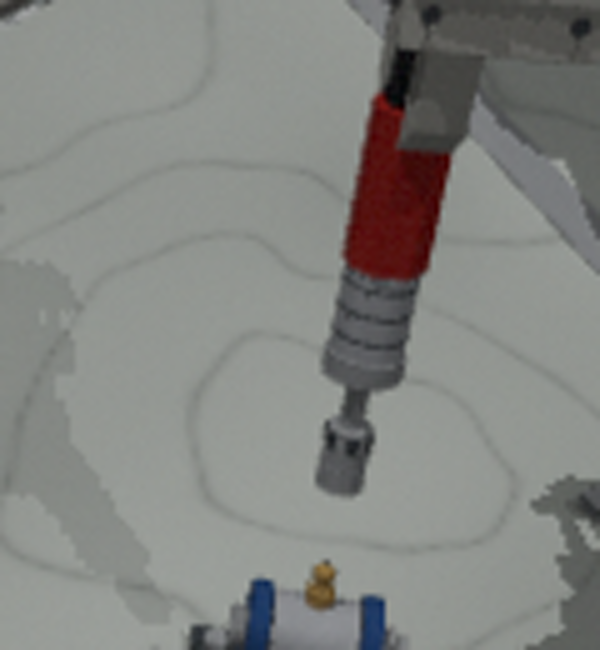

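View pics/t7c.png

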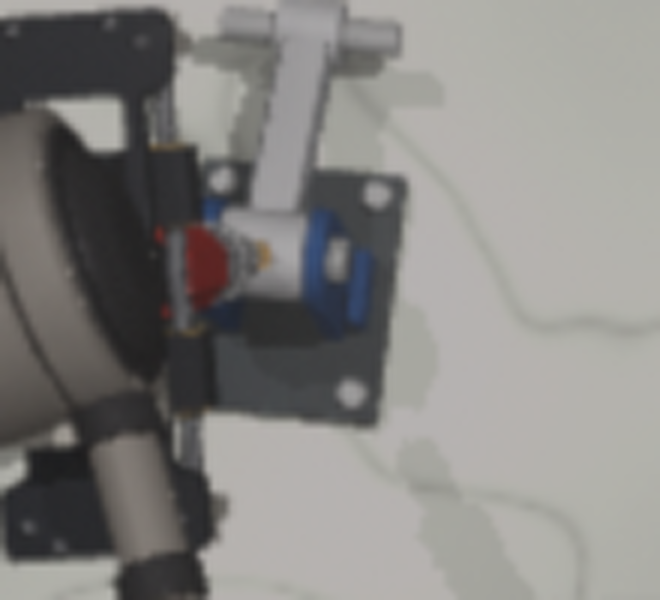

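View pics/w7c.png

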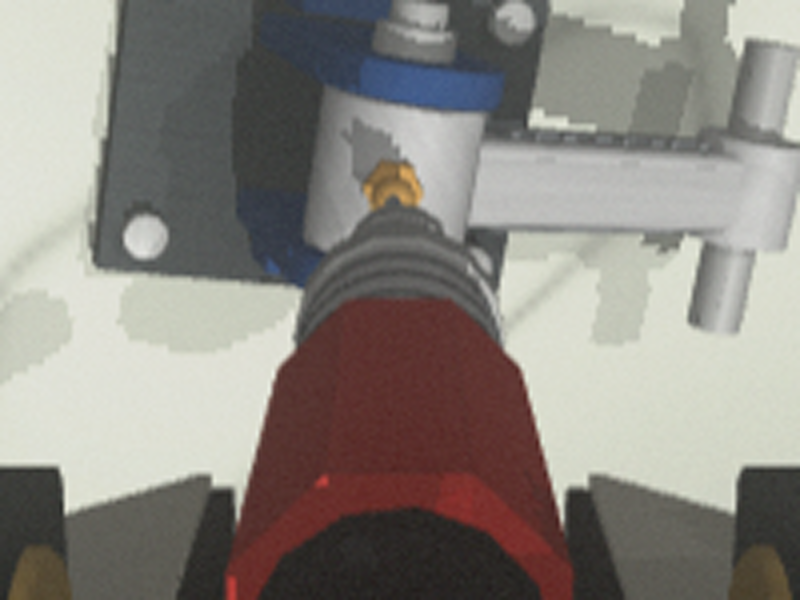

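Call:
arm_command(deltas=[{"delta_pos": [-0.001,-0.002,0.005],"dr": [0,-0.2,0]},{"delta_pos": [-0.001,-0.002,0.015],"dr": [0,-0.2,0]},{"delta_pos": [-0.001,-0.002,0.024],"dr": [0,-0.2,0]},{"delta_pos": [-0.001,-0.002,0.029],"dr": [0,-0.2,0]},{"delta_pos": [-0.001,-0.002,0.031],"dr": [0,-0.2,0]},{"delta_pos": [-0.001,-0.002,0.031],"dr": [0,-0.2,0]},{"delta_pos": [-0.001,-0.002,0.031],"dr": [0,-0.2,0]}])

```text
time: 9.73
position: [0.5824, 0.2446, 0.2717]
eef_rot: [0.016, 0.99, 0.047, 0.135]
contact_force: [0.4, 0.1, -4.5]
grip_width: 0.362
```

```bash
cat >> h.py <<'E'
def rep(s):
    m=s['position']+T(s['eef_rot']).apply([0,0,.1499]);d=m-TIP;a=-T(s['eef_rot']).apply([0,0,1])
    print('t',round(s['time'],2),'along',round(d@A,4),'lat(tool)',T(s['eef_rot']).inv().apply(d-A*(d@A)).round(4),'angerr deg',np.degrees(np.arccos(min(1,a@A))).round(2),'F',s['contact_force'].round(1),'Fax',round(s['contact_force']@A,1),'gw',round(s['grip_width'],3))
E
python3 - <<'E'
from h import *
s,p,im=shot('scene','s8');crop(im,400,230,60,70,9,'s8c');rep(s)
s,pw,im=shot('wrist','w8');crop(im,265,170,120,80,6,'w8c');rep(s);print(proj(pw,TIP),proj(pw,TIP-A*.0135))
delta(tgt(.01),GR)
E
```

```text
t 9.73 along 0.0096 lat(tool) [-0.0002 -0.0014 -0.    ] angerr deg 0.03 F [ 0.4  0.1 -4.5] Fax -4.4 gw 0.362
t 9.78 along 0.0099 lat(tool) [ 0.0001 -0.0015 -0.    ] angerr deg 0.01 F [-0.2 -0.2 -4. ] Fax -3.8 gw 0.364
[[324.47778772 211.35715991]] [[324.47103756 208.16114938]]
dpos [-0.0002, 0.0015, 0.0001] dr [0.0, -0.03, 0.05]
```

View pics/s8c.png

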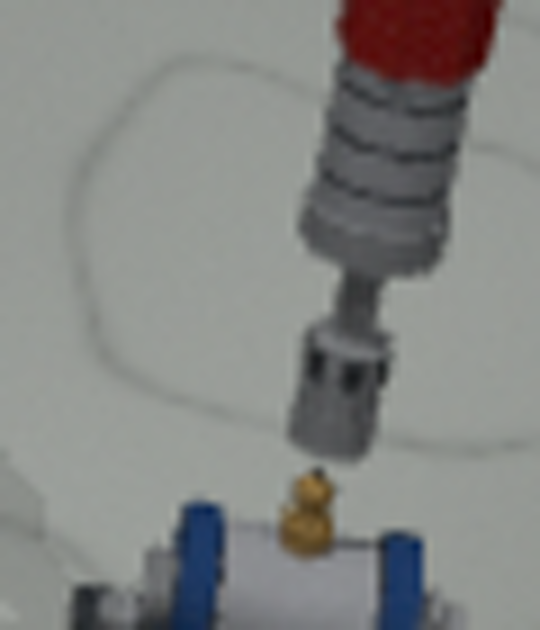

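View pics/w8c.png

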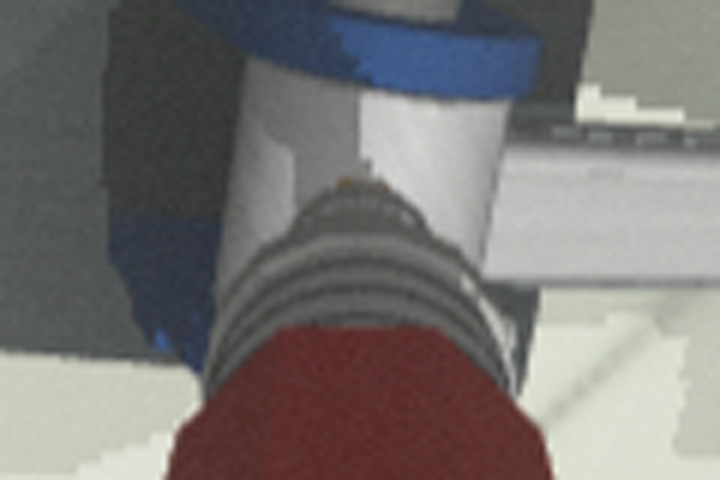

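Call:
arm_command(deltas=[{"delta_pos": [0,0.0015,0.002],"dr": [0,0,0]},{"delta_pos": [0,0.0015,0.004],"dr": [0,0,0]},{"delta_pos": [0,0.0015,0.006],"dr": [0,0,0]},{"delta_pos": [0,0.0015,0.006],"dr": [0,0,0]},{"delta_pos": [0,0.0015,0.006],"dr": [0,0,0]}])

```text
time: 10.25
position: [0.584, 0.2429, 0.2658]
eef_rot: [0.016, 0.99, 0.047, 0.135]
contact_force: [0.3, 0.1, -3.8]
grip_width: 0.364
```

```bash
python3 - <<'E'
from h import *
s,p,im=shot('scene','s9');crop(im,400,230,60,70,9,'s9c');rep(s)
s,pt,im=shot('top','t9');crop(im,170,180,110,100,6,'t9c');rep(s)
c=T(s['eef_rot'])
for n,pp in (('s',p),('t',pt)):
  pr=lambda X:np.round((proj(pp,X)[0]-([400,230] if n=='s' else [170,180]))*(9 if n=='s' else 6)).tolist()
  print(n,'tip',pr(TIP),'hub',pr(TIP-A*.0195),'mouth',pr(s['position']+c.apply([0,0,.1499])),'collar',pr(s['position']+c.apply([0,0,.095])))
delta(tgt(.004),GR)
E
```

```text
t 10.25 along 0.0035 lat(tool) [-0.0005  0.0002  0.    ] angerr deg 0.06 F [ 0.3  0.1 -3.8] Fax -3.8 gw 0.364
t 10.3 along 0.0036 lat(tool) [-0.0003  0.0001  0.    ] angerr deg 0.04 F [ 0.5 -0.4 -3.3] Fax -3.3 gw 0.358
s tip [314.0, 469.0] hub [300.0, 536.0] mouth [316.0, 456.0] collar [357.0, 262.0]
t tip [247.0, 255.0] hub [256.0, 253.0] mouth [246.0, 255.0] collar [221.0, 260.0]
dpos [0.0001, -0.0001, -0.0003] dr [0.02, 0.01, 0.04]
```

View pics/s9c.png

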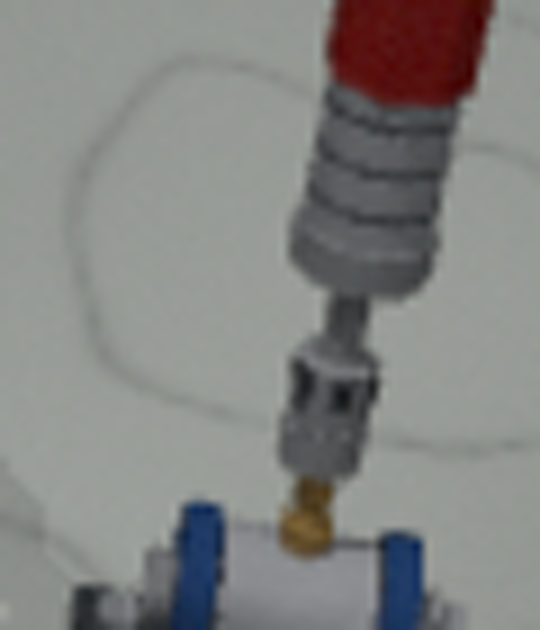

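View pics/t9c.png

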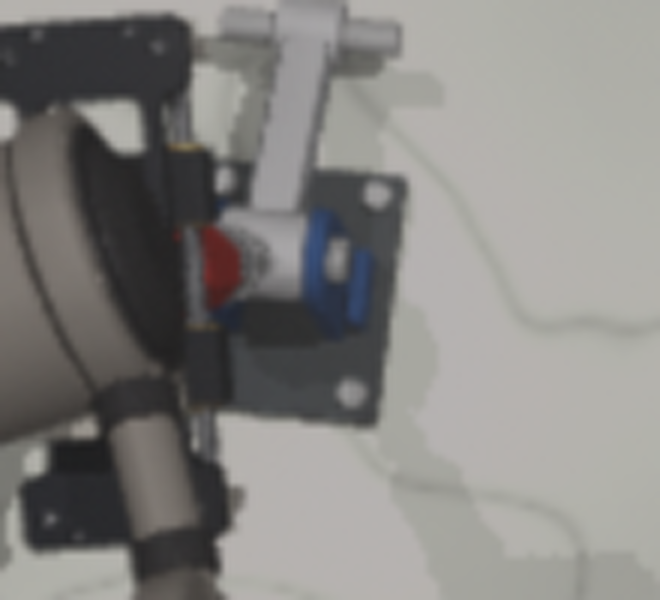

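Call:
arm_command(deltas=[{"delta_pos": [0.0002,0,0.002],"dr": [0,0,0]},{"delta_pos": [0.0002,0,0.004],"dr": [0,0,0]},{"delta_pos": [0.0002,0,0.006],"dr": [0,0,0]},{"delta_pos": [0.0002,0,0.006],"dr": [0,0,0]}])

```text
time: 10.68
position: [0.5858, 0.2428, 0.2597]
eef_rot: [0.017, 0.99, 0.047, 0.135]
contact_force: [-0.4, -0.8, -3.6]
grip_width: 0.362
```

```bash
python3 - <<'E'
from h import *
s=env.sense();rep(s);print(s['ft_torque']);delta(tgt(-.003),GR)
E
```

```text
t 10.68 along -0.0029 lat(tool) [-0.0004  0.0002  0.    ] angerr deg 0.07 F [-0.4 -0.8 -3.6] Fax -3.4 gw 0.362
[-0.05613249  0.44613765 -0.06556304]
dpos [0.0002, -0.0001, 0.0001] dr [0.03, 0.07, 0.05]
```

Call:
arm_command(deltas=[{"delta_pos": [0.0002,0,0.001],"dr": [0,0,0]},{"delta_pos": [0.0002,0,0.002],"dr": [0,0,0]},{"delta_pos": [0.0002,0,0.003],"dr": [0,0,0]},{"delta_pos": [0.0002,0,0.004],"dr": [0,0,0]},{"delta_pos": [0.0002,0,0.004],"dr": [0,0,0]}])

```text
time: 11.1
position: [0.5873, 0.2431, 0.2582]
eef_rot: [0.016, 0.989, 0.047, 0.136]
contact_force: [-3.6, -0.6, 5.2]
grip_width: 0.361
```

```bash
python3 - <<'E'
from h import *
s=env.sense();rep(s);print(s['ft_torque']);delta(tgt(-.007),GR)
E
```

```text
t 11.1 along -0.0048 lat(tool) [ 0.0012 -0.0002  0.    ] angerr deg 0.11 F [-3.6 -0.6  5.2] Fax 6.0 gw 0.361
[-0.06885315  0.88239077 -0.02600642]
dpos [-0.0009, 0.0001, 0.0022] dr [-0.03, -0.11, 0.04]
```

Call:
arm_command(deltas=[{"delta_pos": [-0.0005,0,0.0005],"dr": [0,0,0]},{"delta_pos": [-0.001,0,0.001],"dr": [0,0,0]},{"delta_pos": [-0.001,0,0.0015],"dr": [0,0,0]},{"delta_pos": [-0.001,0,0.002],"dr": [0,0,0]}])

```text
time: 11.43
position: [0.5872, 0.2431, 0.2568]
eef_rot: [0.016, 0.989, 0.047, 0.137]
contact_force: [-4.4, -0.0, 7.8]
grip_width: 0.362
```

```bash
python3 - <<'E'
from h import *
s=env.sense();rep(s);print(s['ft_torque']);delta(tgt(-.009),GR)
E
```

```text
t 11.43 along -0.0061 lat(tool) [ 0.0009 -0.0003  0.    ] angerr deg 0.2 F [-4.4 -0.   7.8] Fax 8.7 gw 0.362
[-0.08599707  0.86612518  0.07204484]
dpos [-0.0004, 0.0002, 0.0029] dr [-0.04, -0.2, 0.04]
```

```bash
python3 - <<'E'
from h import *
s,p,im=shot('scene','s10');crop(im,405,245,50,60,10,'s10c');rep(s)
s,pw,im=shot('wrist','w10');crop(im,265,170,120,80,6,'w10c');rep(s)
pr=lambda X:np.round((proj(p,X)[0]-[405,245])*10).tolist()
c=T(s['eef_rot'])
print('tip',pr(TIP),'neck',pr(TIP-A*.0115),'hub',pr(TIP-A*.0195),'mouth',pr(s['position']+c.apply([0,0,.1499])),'collar',pr(s['position']+c.apply([0,0,.095])))
E
```

```text
t 11.43 along -0.0061 lat(tool) [ 0.0009 -0.0003  0.    ] angerr deg 0.2 F [-4.4 -0.   7.8] Fax 8.7 gw 0.362
t 11.48 along -0.0062 lat(tool) [ 0.0009 -0.0003  0.    ] angerr deg 0.2 F [-4.1  0.1  8.3] Fax 9.1 gw 0.362
tip [299.0, 371.0] neck [289.0, 415.0] hub [283.0, 445.0] mouth [296.0, 397.0] collar [341.0, 182.0]
```

View pics/s10c.png

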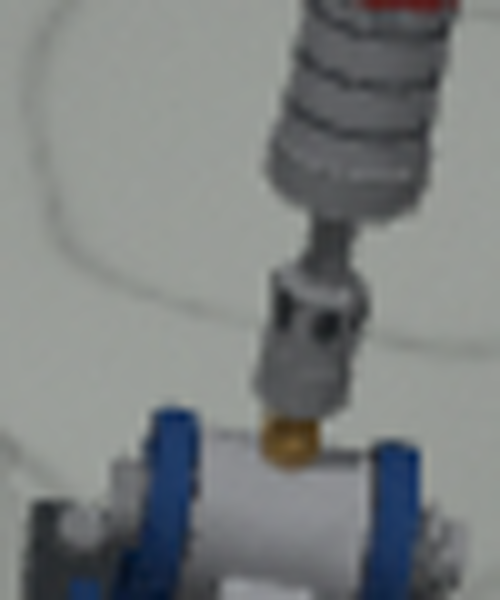

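View pics/w10c.png

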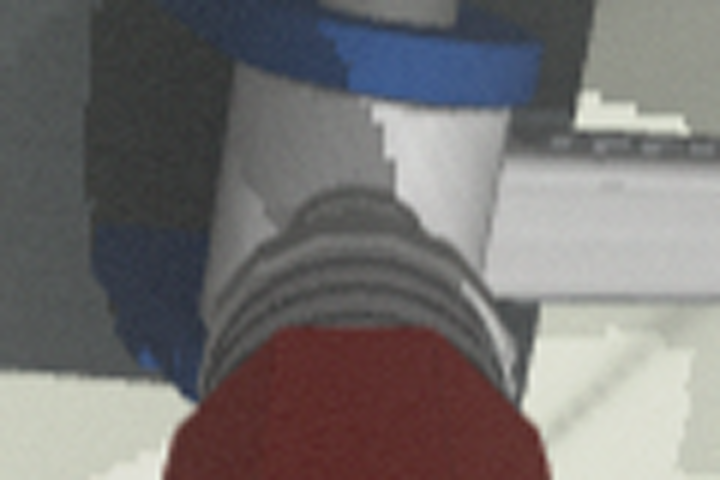

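Call:
arm_command(deltas=[{"delta_pos": [-0.0006,0.0001,-0.001],"dr": [0,-0.1,0]},{"delta_pos": [-0.0012,0.0002,-0.001],"dr": [0,-0.2,0]},{"delta_pos": [-0.0012,0.0002,0],"dr": [0,-0.2,0]},{"delta_pos": [-0.0012,0.0002,0.001],"dr": [0,-0.2,0]}])

```text
time: 11.87
position: [0.587, 0.2429, 0.256]
eef_rot: [0.016, 0.989, 0.047, 0.136]
contact_force: [-2.7, 0.5, 7.7]
grip_width: 0.362
```

```bash
python3 - <<'E'
from h import *
s=env.sense();rep(s);print(s['ft_torque']);delta(tgt(-.0125),GR)
E
```

```text
t 11.87 along -0.0068 lat(tool) [ 0.0002 -0.0002  0.    ] angerr deg 0.12 F [-2.7  0.5  7.7] Fax 8.2 gw 0.362
[-0.07578824  0.43104748 -0.01004779]
dpos [0.0, 0.0001, 0.0057] dr [-0.06, -0.11, 0.03]
```

Call:
arm_command(deltas=[{"delta_pos": [0,0,0.001],"dr": [0,-0.1,0]},{"delta_pos": [0,0,0.002],"dr": [0,-0.1,0]},{"delta_pos": [0,0,0.003],"dr": [0,-0.1,0]},{"delta_pos": [0,0,0.003],"dr": [0,-0.1,0]}])

```text
time: 12.2
position: [0.5879, 0.2429, 0.2531]
eef_rot: [0.016, 0.99, 0.047, 0.135]
contact_force: [-3.6, -0.2, 8.6]
grip_width: 0.36
```

```bash
python3 - <<'E'
from h import *
s=env.sense();rep(s);print(s['ft_torque']);delta(tgt(-.0125),GR)
s,p,im=shot('scene','s11');crop(im,405,245,50,60,10,'s11c')
E
```

```text
t 12.2 along -0.0098 lat(tool) [ 0.0001 -0.0002  0.    ] angerr deg 0.06 F [-3.6 -0.2  8.6] Fax 9.2 gw 0.36
[-0.01349383  0.4318649   0.05053664]
dpos [-0.0001, 0.0001, 0.0027] dr [-0.06, -0.02, 0.03]
```

View pics/s11c.png

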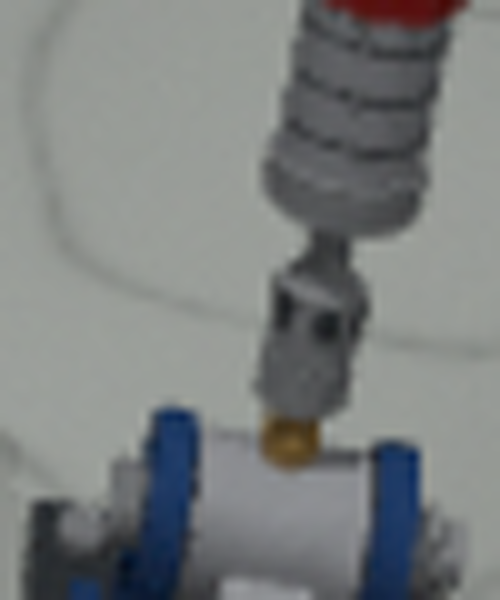

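```bash
python3 - <<'E'
from h import *
for n,b in (('w7',(290,180,70,50)),('w8',(290,180,70,50))):
    s,p=ld(n);im=cv2.imread(f'pics/{n}.png');crop(im,*b,11,n+'e')
    pr=lambda X:np.round((proj(p,X)[0]-b[:2]+.5)*11).tolist()
    c=T(s['eef_rot']);rep(s)
    print(n,'tip',pr(TIP),'hextop',pr(TIP-A*.0135),'hexbot',pr(TIP-A*.0195),'mouth',pr(s['position']+c.apply([0,0,.1499])),'nut',pr(s['position']+c.apply([0,0,.12])))
E
```

```text
t 9.1 along 0.0408 lat(tool) [0.0015 0.0023 0.    ] angerr deg 0.19 F [-0.1  0.3 -3.6] Fax -3.4 gw 0.365
w7 tip [366.0, 227.0] hextop [366.0, 199.0] hexbot [366.0, 187.0] mouth [386.0, 358.0] nut [386.0, 450.0]
t 9.78 along 0.0099 lat(tool) [ 0.0001 -0.0015 -0.    ] angerr deg 0.01 F [-0.2 -0.2 -4. ] Fax -3.8 gw 0.364
w8 tip [385.0, 350.0] hextop [385.0, 315.0] hexbot [385.0, 300.0] mouth [386.0, 358.0] nut [386.0, 450.0]
```

View pics/w7e.png

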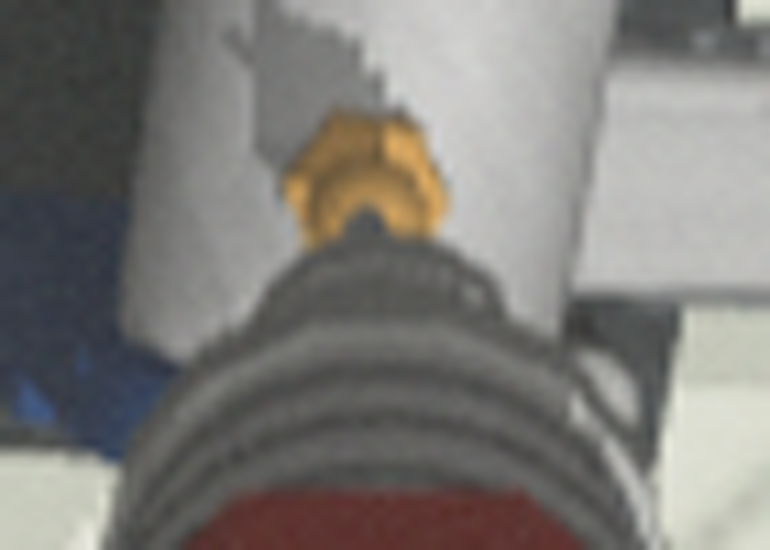

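View pics/w8e.png

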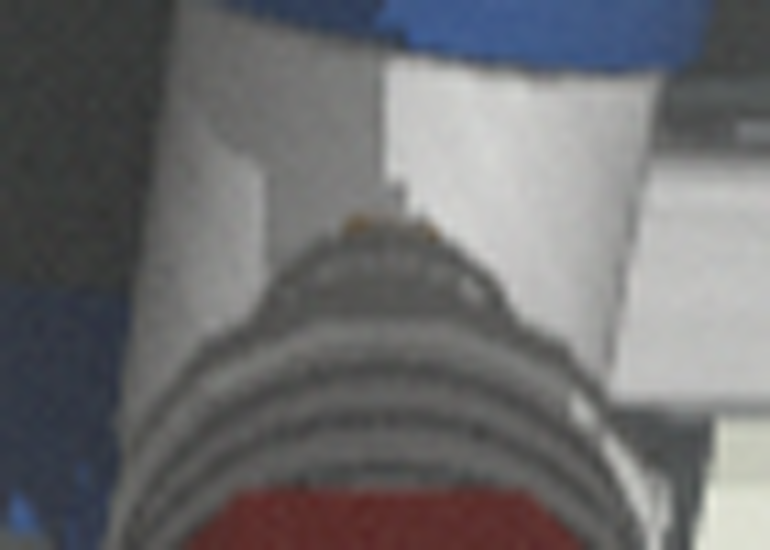

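```bash
python3 - <<'E'
from h import *
s,p=ld('w8');b=(290,180)
c=T(s['eef_rot']);pr=lambda X:np.round((proj(p,s['position']+c.apply(X))[0]-b+.5)*11).tolist()
for nm,r,z in (('mouth',.010,.1499),('nut bottom?',.011,.14),('nut top',.011,.12),('collar',.017,.0949),('collar up',.017,.088),('barrel top',.0155,.043),('handle bottom',.016,.043),('handle up cap',.016,-.027)):
    print(nm,pr([0,-r,z]))
im=cv2.imread('pics/w8.png');crop(im,250,180,150,130,5,'w8f')
E
```

```text
mouth [386.0, 221.0]
nut bottom? [386.0, 231.0]
nut top [386.0, 285.0]
collar [387.0, 264.0]
collar up [387.0, 286.0]
barrel top [388.0, 490.0]
handle bottom [388.0, 480.0]
handle up cap [389.0, 951.0]
```

View pics/w8f.png

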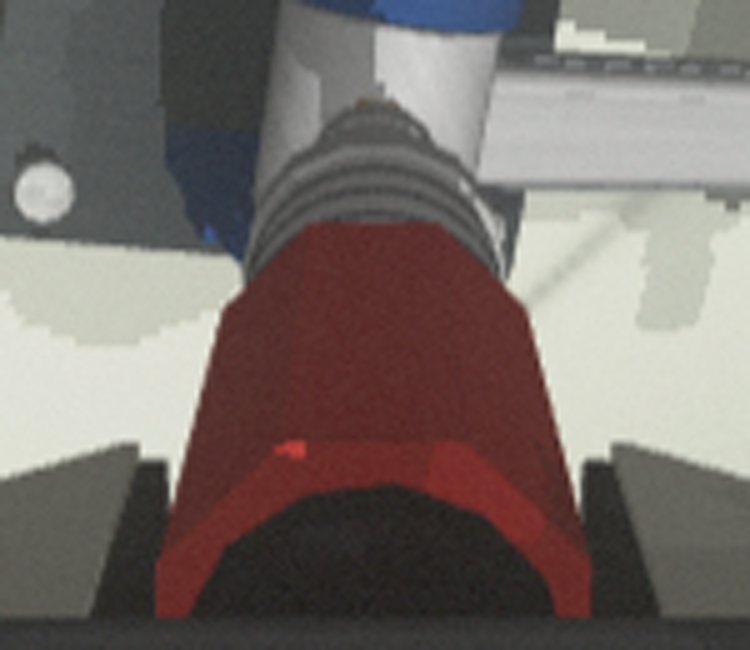

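```bash
python3 - <<'E'
from h import *
a=[cv2.resize(cv2.imread(f'pics/{n}.png')[190:280,275:375],None,fx=5,fy=5,interpolation=cv2.INTER_CUBIC) for n in ('w5','w6','w10')]
a=[np.clip(x.astype(float)*1.5,0,255).astype('uint8') for x in a]
im=np.hstack(a);cv2.imwrite('pics/cmp.png',cv2.resize(im,None,fx=.533,fy=.533) if 0 else im[:, :1500][:, :]) 
cv2.imwrite('pics/cmpA.png',np.hstack(a[:2])[:, 100:900] if 0 else np.hstack([x[:,50:450] for x in a[:2]]))
s,p=ld('w5');c=T(s['eef_rot'])
for n in ('w5','w6'):
  s,p=ld(n);c=T(s['eef_rot']);pr=lambda X:np.round((proj(p,s['position']+c.apply(X))[0]-[285,190]+.5)*5).tolist()
  print(n,[(nm,pr([0,-r,z])) for nm,r,z in (('mouth',.010,.1499),('collar',.017,.0949),('handle bottom',.016,.043))])
E
```

```text
w5 [('mouth', [201.0, 50.0]), ('collar', [202.0, 70.0]), ('handle bottom', [202.0, 168.0])]
w6 [('mouth', [201.0, 51.0]), ('collar', [202.0, 70.0]), ('handle bottom', [202.0, 168.0])]
```

View pics/cmpA.png

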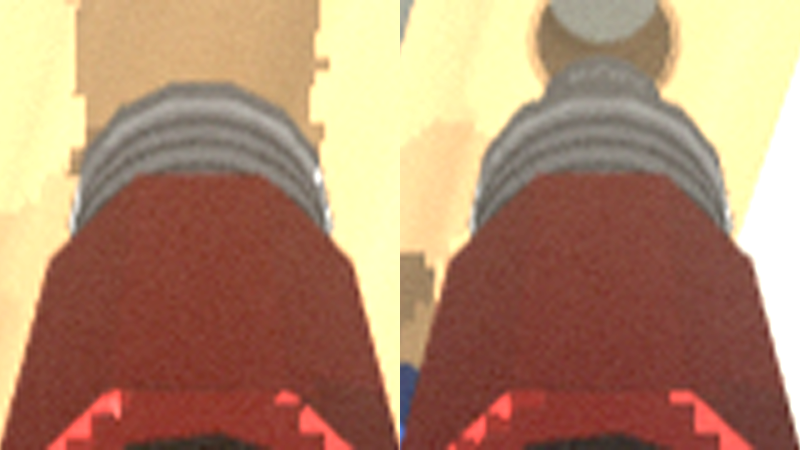

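Call:
arm_command(deltas=[{"delta_pos": [0,-0.0004,0],"dr": [0,0,0]},{"delta_pos": [0,-0.0008,0],"dr": [0,0,0]},{"delta_pos": [0,-0.0012,0],"dr": [0,0,0]},{"delta_pos": [0,-0.0012,0],"dr": [0,0,0]}])

```text
time: 12.58
position: [0.5877, 0.2441, 0.2533]
eef_rot: [0.016, 0.99, 0.047, 0.135]
contact_force: [-2.5, 0.7, 9.5]
grip_width: 0.364
```

```bash
python3 - <<'E'
from h import *
s=env.sense();rep(s);print(s['ft_torque'])
E
```

```text
t 12.58 along -0.0096 lat(tool) [ 0.0002 -0.0014  0.    ] angerr deg 0.07 F [-2.5  0.7  9.5] Fax 9.8 gw 0.364
[-0.18870933  0.33186748 -0.05546199]
```

Call:
arm_command(deltas=[{"delta_pos": [0,0,-0.004],"dr": [0,0,0]},{"delta_pos": [0,0.0007,-0.009],"dr": [0,0,0]},{"delta_pos": [0,0.0007,-0.009],"dr": [0,0,0]},{"delta_pos": [0,0.0007,-0.009],"dr": [0,0,0]}])

```text
time: 12.92
position: [0.5844, 0.2429, 0.2592]
eef_rot: [0.016, 0.99, 0.047, 0.133]
contact_force: [0.4, 0.5, -0.8]
grip_width: 0.359
```

```bash
python3 - <<'E'
from h import *
s=env.sense();rep(s);print(s['ft_torque'])
s,p,im=shot('scene','s12');crop(im,405,245,50,60,10,'s12c');rep(s);delta(tgt(-.009),GR)
E
```

```text
t 12.92 along -0.003 lat(tool) [-0.0023 -0.0001  0.    ] angerr deg 0.27 F [ 0.4  0.5 -0.8] Fax -0.9 gw 0.359
[-0.00037993  0.21569743  0.03591058]
t 12.92 along -0.003 lat(tool) [-0.0023 -0.0001  0.    ] angerr deg 0.27 F [ 0.4  0.5 -0.8] Fax -0.9 gw 0.359
dpos [0.0017, 0.0002, 0.0057] dr [0.01, 0.28, 0.04]
```

View pics/s12c.png

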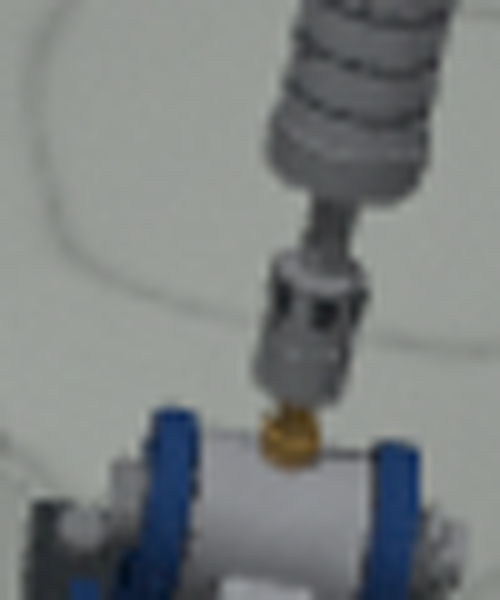

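Call:
arm_command(deltas=[{"delta_pos": [0.0012,-0.0005,0],"dr": [0,0.1,0]},{"delta_pos": [0.0009,-0.0006,0.002],"dr": [0,0.1,0]},{"delta_pos": [0.0006,-0.0006,0.004],"dr": [0,0,0]},{"delta_pos": [0.0003,-0.0006,0.006],"dr": [0,0,0]},{"delta_pos": [0.0003,-0.0006,0.006],"dr": [0,0,0]}])

```text
time: 13.38
position: [0.5861, 0.2433, 0.2517]
eef_rot: [0.017, 0.99, 0.047, 0.132]
contact_force: [2.9, 0.1, -7.7]
grip_width: 0.361
```

```bash
python3 - <<'E'
from h import *
s=env.sense();rep(s);print(s['ft_torque'])
E
```

```text
t 13.38 along -0.0107 lat(tool) [-0.003  -0.0006  0.    ] angerr deg 0.39 F [ 2.9  0.1 -7.7] Fax -8.2 gw 0.361
[ 0.06687525 -0.56825126  0.08321352]
```

```bash
python3 - <<'E'
from h import *
s,p,im=shot('scene','s13');crop(im,405,245,50,60,10,'s13c');rep(s);delta(tgt(-.0125),GR)
E
```

```text
t 13.38 along -0.0107 lat(tool) [-0.003  -0.0006  0.    ] angerr deg 0.39 F [ 2.9  0.1 -7.7] Fax -8.2 gw 0.361
dpos [0.0021, 0.0006, 0.0015] dr [0.06, 0.41, 0.06]
```

View pics/s13c.png

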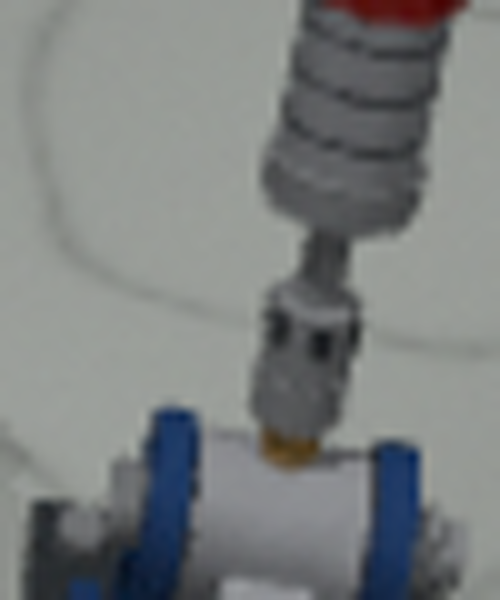

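Call:
arm_command(deltas=[{"delta_pos": [0.0007,0.0001,0.0005],"dr": [0,0.1,0]},{"delta_pos": [0.0014,0.0002,0.001],"dr": [0,0.2,0]},{"delta_pos": [0.002,0.0002,0.002],"dr": [0,0.4,0]},{"delta_pos": [0.002,0.0002,0.003],"dr": [0,0.4,0]},{"delta_pos": [0.002,0.0002,0.003],"dr": [0,0.4,0]}])

```text
time: 13.85
position: [0.5883, 0.2433, 0.2502]
eef_rot: [0.016, 0.99, 0.047, 0.135]
contact_force: [1.3, -0.4, -7.7]
grip_width: 0.363
```

```bash
python3 - <<'E'
from h import *
s=env.sense();rep(s);print(s['ft_torque']);delta(tgt(-.018),GR)
E
```

```text
t 13.85 along -0.0127 lat(tool) [-0.0002 -0.0005 -0.    ] angerr deg 0.03 F [ 1.3 -0.4 -7.7] Fax -7.7 gw 0.363
[0.0420171  0.34472352 0.055471  ]
dpos [0.0002, 0.0006, 0.0053] dr [0.03, -0.0, 0.05]
```

Call:
arm_command(deltas=[{"delta_pos": [0,0,0.001],"dr": [0,0,0]},{"delta_pos": [-0.0003,0,0.002],"dr": [0,0,0]},{"delta_pos": [-0.0006,0.0002,0.003],"dr": [0,0,0]},{"delta_pos": [-0.0009,0.0003,0.004],"dr": [0,0,0]},{"delta_pos": [-0.0012,0.0004,0.005],"dr": [0,0,0]},{"delta_pos": [-0.0012,0.0004,0.006],"dr": [0,0,0]},{"delta_pos": [-0.0012,0.0004,0.006],"dr": [0,0,0]}])

```text
time: 14.43
position: [0.5896, 0.2432, 0.2472]
eef_rot: [0.016, 0.989, 0.047, 0.138]
contact_force: [-4.8, 0.3, 7.4]
grip_width: 0.361
```

```bash
python3 - <<'E'
from h import *
s=env.sense();rep(s);print(s['ft_torque']);delta(tgt(-.018),GR)
E
```

```text
t 14.43 along -0.016 lat(tool) [ 0.0009 -0.0007  0.    ] angerr deg 0.29 F [-4.8  0.3  7.4] Fax 8.4 gw 0.361
[-0.13785494  1.01992906 -0.05008194]
dpos [-0.0001, 0.0005, 0.002] dr [-0.04, -0.28, 0.03]
```

Call:
arm_command(deltas=[{"delta_pos": [-0.0003,0.0001,0.001],"dr": [0,-0.1,0]},{"delta_pos": [-0.0006,0.0002,0.002],"dr": [0,-0.2,0]},{"delta_pos": [-0.001,0.0003,0.003],"dr": [0,-0.3,0]},{"delta_pos": [-0.001,0.0003,0.0045],"dr": [0,-0.3,0]},{"delta_pos": [-0.001,0.0003,0.006],"dr": [0,-0.3,0]},{"delta_pos": [-0.001,0.0003,0.007],"dr": [0,-0.3,0]},{"delta_pos": [-0.001,0.0003,0.007],"dr": [0,-0.3,0]}])

```text
time: 15.02
position: [0.5912, 0.2429, 0.2409]
eef_rot: [0.016, 0.989, 0.047, 0.136]
contact_force: [-4.8, -0.9, 9.7]
grip_width: 0.361
```

```bash
python3 - <<'E'
from h import *
s=env.sense();rep(s);print(s['ft_torque']);delta(tgt(-.0265),GR)
s,p,im=shot('scene','s14');crop(im,405,245,50,60,10,'s14c')
E
```

```text
t 15.02 along -0.0225 lat(tool) [ 0.0002 -0.0005  0.    ] angerr deg 0.12 F [-4.8 -0.9  9.7] Fax 10.6 gw 0.361
[-0.07593819  0.66426701  0.01605171]
dpos [0.0, 0.0003, 0.004] dr [-0.06, -0.1, 0.03]
```

View pics/s14c.png

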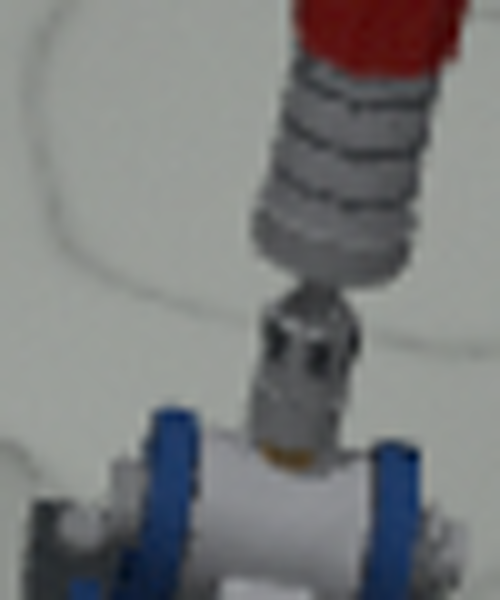

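Call:
arm_command(deltas=[{"delta_pos": [-0.0001,0.0001,0.001],"dr": [0,-0.1,0]},{"delta_pos": [-0.0002,0.0002,0.002],"dr": [0,-0.1,0]},{"delta_pos": [-0.0002,0.0003,0.003],"dr": [0,-0.1,0]},{"delta_pos": [-0.0002,0.0003,0.004],"dr": [0,-0.1,0]},{"delta_pos": [-0.0002,0.0003,0.004],"dr": [0,-0.1,0]},{"delta_pos": [-0.0002,0.0003,0.004],"dr": [0,-0.1,0]}])

```text
time: 15.57
position: [0.5922, 0.2426, 0.2375]
eef_rot: [0.016, 0.99, 0.047, 0.135]
contact_force: [-3.7, -0.2, 11.0]
grip_width: 0.358
```

```bash
python3 - <<'E'
from h import *
s=env.sense();rep(s);print(s['ft_torque'],s['qd'].round(3));delta(tgt(-.028),GR)
E
```

```text
t 15.57 along -0.026 lat(tool) [ 0.0002 -0.0003  0.    ] angerr deg 0.09 F [-3.7 -0.2 11. ] Fax 11.5 gw 0.358
[-0.12661385  0.608984    0.0411981 ] [ 0.    -0.001 -0.001  0.002 -0.001  0.001]
dpos [-0.0001, 0.0001, 0.002] dr [-0.07, -0.05, 0.03]
```

Call:
arm_command(deltas=[{"delta_pos": [0,0,0.0005],"dr": [0,0,0]},{"delta_pos": [0,0,0.001],"dr": [0,0,0]},{"delta_pos": [-0.0001,0,0.0015],"dr": [0,0,0]},{"delta_pos": [-0.0001,0,0.0015],"dr": [0,0,0]},{"delta_pos": [-0.0001,0,0.0015],"dr": [0,0,0]},{"delta_pos": [-0.0001,0,0.0015],"dr": [0,0,0]}])

```text
time: 16.07
position: [0.5926, 0.2425, 0.2362]
eef_rot: [0.016, 0.99, 0.047, 0.136]
contact_force: [-4.9, 0.2, 10.8]
grip_width: 0.365
```

```bash
python3 - <<'E'
from h import *
s=env.sense();rep(s);print(s['ft_torque'],s['qd'].round(3))
s,p,im=shot('scene','s15');crop(im,405,245,50,60,10,'s15c')
for i in range(4):
  env.camera('top');rep(env.sense())
E
```

```text
t 16.07 along -0.0274 lat(tool) [ 0.0002 -0.0003  0.    ] angerr deg 0.1 F [-4.9  0.2 10.8] Fax 11.7 gw 0.365
[-0.10422516  0.59266307 -0.00176326] [-0.002  0.    -0.001  0.002  0.001  0.001]
t 16.17 along -0.0274 lat(tool) [ 0.0002 -0.0002  0.    ] angerr deg 0.1 F [-5.1 -0.2 10.5] Fax 11.4 gw 0.362
t 16.22 along -0.0274 lat(tool) [ 0.0002 -0.0003  0.    ] angerr deg 0.1 F [-4.2 -0.  11.1] Fax 11.9 gw 0.361
t 16.27 along -0.0274 lat(tool) [ 0.0002 -0.0003  0.    ] angerr deg 0.1 F [-5.2 -0.1 10.2] Fax 11.2 gw 0.363
t 16.32 along -0.0274 lat(tool) [ 0.0002 -0.0003  0.    ] angerr deg 0.1 F [-4.4  1.1 11.9] Fax 12.7 gw 0.36
```

View pics/s15c.png

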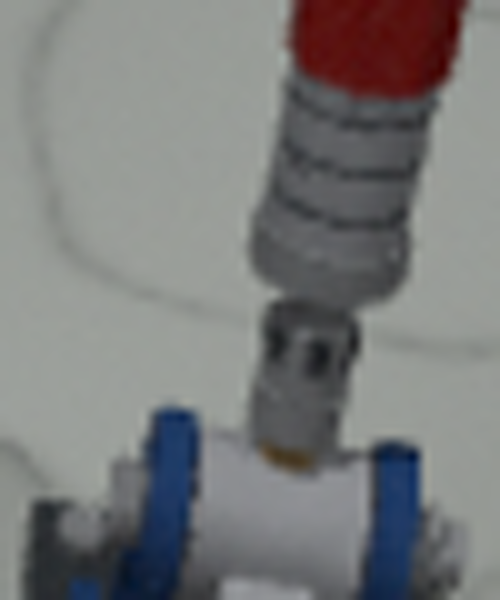

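View pics/s15.png

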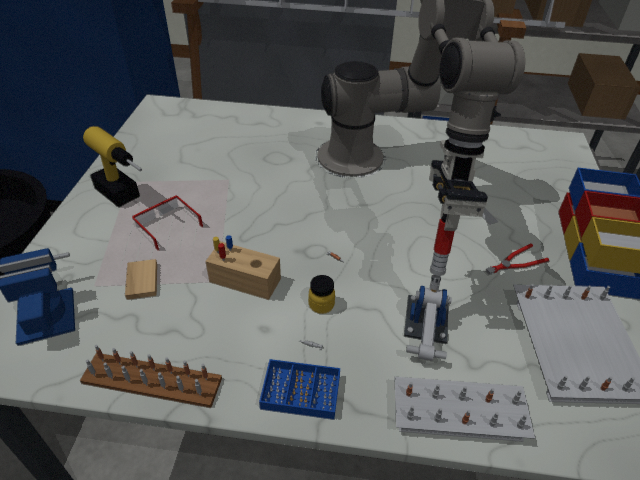

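Call:
arm_command(deltas=[{"delta_pos": [0,0,0.0003],"dr": [0,0,0]},{"delta_pos": [0,0,0.0006],"dr": [0,0,0]},{"delta_pos": [0,0,0.0006],"dr": [0,0,0]},{"delta_pos": [0,0,0.0006],"dr": [0,0,0]}])

```text
time: 16.65
position: [0.5928, 0.2426, 0.2356]
eef_rot: [0.016, 0.99, 0.047, 0.136]
contact_force: [-5.1, 0.5, 11.2]
grip_width: 0.363
```

```bash
python3 - <<'E'
from h import *
rep(env.sense())
s,p,im=shot('scene','s16');_,_,t=shot('top','t16')
rep(env.sense())
a=cv2.imread('pics/scene0.png');d=cv2.absdiff(a,im).max(2);cv2.imwrite('pics/diff.png',np.clip(d*3,0,255).astype('uint8'))
crop(t,185,160,80,100,6,'t16c')
crop(np.hstack([a[300:370,395:460],im[300:370,395:460]]),0,0,130,70,6,'link')
E
```

```text
t 16.65 along -0.028 lat(tool) [ 0.0002 -0.0003  0.    ] angerr deg 0.1 F [-5.1  0.5 11.2] Fax 12.2 gw 0.363
t 16.75 along -0.0279 lat(tool) [ 0.0003 -0.0003  0.    ] angerr deg 0.1 F [-5.2  0.2 11.6] Fax 12.6 gw 0.361
```

View pics/link.png

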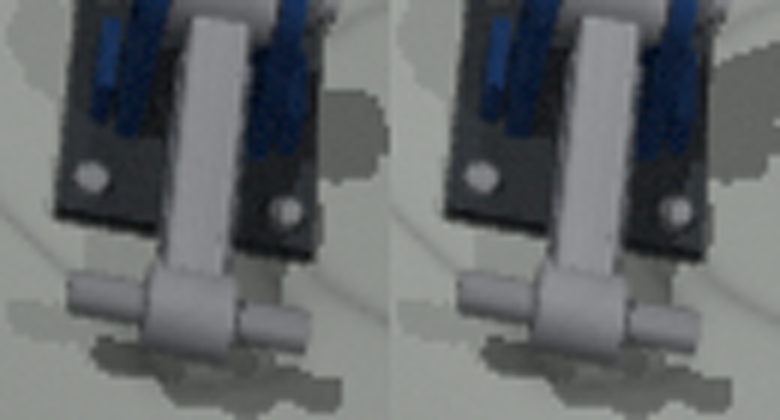

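View pics/diff.png

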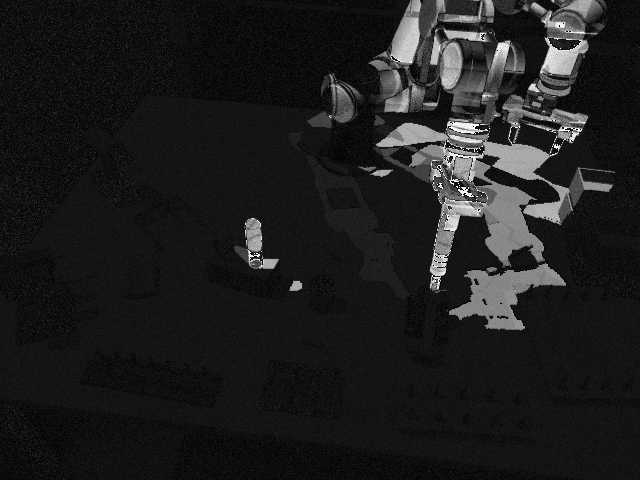

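Compared with the first scene picture, the link is unchanged (stub axle at the same pixels) and nothing else has moved apart from shadows. The push is steady at about 16 N, so I'm handing the job in.

```bash
python3 - <<'E'
from h import *
rep(env.sense());print(env.finish_job())
E
```

```text
t 16.75 along -0.0279 lat(tool) [ 0.0003 -0.0003  0.    ] angerr deg 0.1 F [-5.2  0.2 11.6] Fax 12.6 gw 0.361
the job is handed in; nothing more can be done
None
```

I took the grease gun out of the tool block, snapped its coupler onto the nipple, and handed the job in while gripping it and pushing the handle in. It finished at 16.75 s of the 42 s allowed.

**Last checks:**
- **Alignment:** the gun was within about 0.1° and 0.4 mm of the nipple axis I had estimated from the pictures.
- **Snap:** the force turned to a pull, and the scene picture showed the coupler sitting just above the nipple's hexagon.
- **Push:** steady at about 16 N, with the grip set at 50 N. The mouth came to 27.9 mm past the nipple tip by arm pose, which puts the pumping stroke at about 15 of 16 mm. I can't measure the stroke directly, so allow about 1 mm either way.
- **Bench:** the link and the other items looked unmoved against the first scene picture.

**What went wrong on the way:**
- **First press did not snap:** the coupler stuck about 6 mm on, even at 12–13 N, and the nozzle compressed about 4 mm before it had snapped. I backed off and pressed again, and it snapped on. It did so with the tool about 3 mm to the side and 0.4° off, and I straightened it before pumping.
- **Force check:** just after the snap the axial force read about 4 N lower than I expected at that depth. This cleared once I pushed in.

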